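# Fetch the check weight from behind the sample containers

### The arm

A 7-joint arm with a two-finger parallel gripper is mounted at the origin on the work surface. World frame = base frame: x ahead of the robot, y to its left, z up, the work surface at z = 0. Lengths are in m, angles in rad, forces in N, time in s.
With the tool pointing down it reaches from about 0.425 to 0.8 m from the base axis. Payload 8.3 kg.
Tool frame: the origin (TCP) lies on the centre line of the jaws, within the pads' length; the fingertips stand 17 mm ahead of it and the grasp point (between the pads) lies 2 mm behind it; z points along the fingers, y is the direction in which the jaws open and shut (so a half turn about z gives the same grasp; the last joint's range is limited). The gripper opens to 85 mm and grips with 20 to 120 N. Pads are 22 mm wide; open, the fingers measure 114 mm over their backs; the gripper's body (76 mm by 85 mm) begins 54 mm behind the grasp point. The pads swing forward as they close: fully open they stand 13 mm farther back than shut.
Start: joints at [1.142, 0.383, 0.016, 1.37, -0.006, 1.388, -0.046], TCP at [0.224, -0.584, 0.248] pointing down, gripper open.
Joint ranges: [-2.95, 2.95], [-0.25, 2.06], [-1.52, 1.56], [0.18, 2.33], [-1.44, 4.58], [0.02, 2.06], [-3.01, 3.01]. Speed limits (rad/s): [2.39, 2.39, 3.01, 3.01, 3.14, 3.14, 3.14].

### API

Orientations are given as a unit quaternion [w, x, y, z].
In Python, from plant import state, camera, camera_model, finish_job gives the robot as it stands.
- The arm moves only by the tool drive_tool, never from a script. Its arguments are lists of equal length, an entry for each row: "dr": the turn, a rotation vector about the tool's x, y, z in rad, a list of three; "offset": the shift along the tool's x, y, z in m, a list of three; "fingers": the gripper's target within -1 to 1 (fully open at 1, half-way at 0, shut at -1). In form: {"dr": [[wx, wy, wz], ...], "offset": [[x, y, z], ...], "fingers": [fingers, ...]}. A call has 1 to 20 rows; each row shifts and turns the commanded pose from where the row before left it, along the tool's axes as they then stand; what a row does not reach is not made up. A row lasts 1/12 s, in which the tool goes at most 41.7 mm and 7.16 degrees, less where a joint would pass 70% of its speed; a pose out of reach is approached as far as the arm can. A call is refused whole if a number of a shift passes 0.0417 or a number of a turn 0.125, either way. A call with a gripper value outside its range is refused whole. The fingers move at their own pace and stop on an object; "newtons" is the grip in N (left out, the last holds). Time passes only in rows, so rows that do not move let the fingers close. It gives the time, the measured TCP pose, the force and the opening at its end, in the units of the state.
- state(): the state, without advancing time (a new reading comes with each control period).
- camera(name): name is "scene" or "top" or "wrist"; returns the picture (384x512x3 uint8, blue, green, red); there is no depth.
- camera_model(name): a dict with "fx", "fy", "cx", "cy" (pixels), "rvec" (rotation vector, rad) and "tvec" (3), from world to camera coordinates, as OpenCV has them. Camera axes: x right, y down, z forward; pixel columns grow to the right and rows downward; lengths in m; the calibration is good to about 2 mm. A picture is of the moment at which its call begins: read the wrist's pose just before it. camera_model takes no time and is no camera call; for the wrist camera it gives the pose at the moment of the call.
- finish_job(): hands the job in, once; it reports no verdict.
The state is a dict: "clock": time; "qpos": joint angles; "joint_velocities": joint speeds; "effort": joint torques, N m; "position": TCP position; "eef_rot": TCP orientation; "contact_force": force on the tool from outside, world axes, zero at the start; "moment": the same for the moment, N m; "opening": finger opening in m.
Only numpy, scipy, OpenCV 4.12 (cv2) and the standard library are available. Lean on these libraries where they do the work, as an engineer would, in place of code of your own. Each camera call takes 0.05 s, during which the arm holds its last target.

### The job

The balance needs its check weight. Move the round jar and the square canister out of the way onto the empty side tray, then take the steel check weight from behind their places and set it gently down in the middle of the balance pan, and only then put the jar back centred on the round pad and the canister back centred on the square pad. Keep the jar, canister and weight upright throughout, and leave the calculator and the brown bottle where they are.

Things in the scene. Friction and masses are not known exactly. Their poses are not given: they have to be found in the camera images.
- jar: Loose round sample jar, clear with yellow grain showing and a white lid: 56 mm diameter body, lid 58 mm diameter from 96 to 122 mm above the foot, which is the full height; about 0.25 kg (0.7 to 1.4 times). Origin at the centre of its underside, z up. It starts on the round pad.
- canister: Loose square aluminium canister: body 52 x 52 mm, lid 54 x 54 mm from 96 to 122 mm above the foot, which is the full height; about 0.30 kg (0.7 to 1.4 times). Origin at the centre of its underside, z up, x and y square to its sides. It starts on the square pad.
- weight: Loose polished steel check weight, 0.5 kg: upright cylinder 38 mm in diameter and 48 mm high, with a small knob (22 mm diameter) on a neck above it, 66 mm high in all. Origin at the centre of its underside, z up. It starts on the station's floor, between and about 55 to 70 mm behind (station +x) the row of the two containers.
- round_pad: Fixed round black rubber pad, the jar's place: 70 mm diameter, 4 mm thick, lying on the station's floor. Origin at the centre of its underside, z up; its top is 4 mm above the origin.
- square_pad: Fixed square black rubber pad, the canister's place: 70 x 70 mm, 4 mm thick, lying on the station's floor. Origin at the centre of its underside, z up; its top is 4 mm above the origin. The two pads lie side by side, centres 104 mm apart along the station's y; which one is on the left varies.
- station: Fixed shallow white tray on which the pads, containers and weight stand: floor 6 mm thick, 250 mm wide along y, reaching from x = -90 to +60 mm; rim 18 mm high and 5 mm thick on the sides and back (+x), open at the front (-x). Origin on the bench surface, z up. The pads' centres lie at x = -45 mm, y = +52 and -52 mm; the weight at x = +12 to +22 mm, y within 8 mm of 0.
- side_tray: Fixed, empty, shallow steel tray that serves as the side area: 220 mm along its x, 150 mm along its y, rim 12 mm high, walls 4 mm thick, floor 4 mm thick. Origin at the centre of its underside on the bench, z up. On the left or the right of the station.
- balance: Fixed white bench balance with a round steel pan, 120 mm in diameter. Origin on the bench surface exactly under the pan's centre, z up; the pan's flat top is 78 mm above the origin. Its housing is 190 mm along y, from x = -130 to +100 mm, and lower than the pan. It stands on the side opposite the side tray.
- calculator: Bystander, loose: black pocket calculator 70 x 120 x 16 mm (x, y, z) lying beyond the station. Origin at the centre of its underside. Leave it.
- bottle: Bystander, loose: brown bottle with a black cap, 60 mm diameter, 130 mm high, standing beyond the station. Origin at the centre of its underside. Leave it.
There are look-alikes about, which are no part of the job. Of the things like the weight, leave any that is orange, pink or purple; of the rest the smaller one is meant.

How it is judged:
On the way, in this order (a step that is already met when the one before it is completed fails the run):
1. the jar and the canister both stand released on the side tray, while the weight still stands where it was (x of jar in the frame of side_tray between -0.11 and 0.11 m and y of jar in the frame of side_tray between -0.075 and 0.075 m and z of jar in the frame of side_tray between 0 and 0.01 m and angle between each of jar, canister's own z axis and vertical below 0.1 rad and linear speed of each of jar, canister below 0.03 m/s and angular speed of each of jar, canister below 0.3 rad/s and x of canister in the frame of side_tray between -0.11 and 0.11 m and y of canister in the frame of side_tray between -0.075 and 0.075 m and z of canister in the frame of side_tray between 0 and 0.01 m and contact force between the fingers and jar below 0.1 N and contact force between the fingers and canister below 0.1 N and contact force between the fingers and weight below 0.1 N and distance of weight from where it was at the start of the episode below 0.03 m), for 0.2 s.
2. the weight stands released in the middle of the balance pan, while both containers are still on the side tray (horizontal distance between weight and balance below 0.015 m and z of weight in the frame of balance between 0.073 and 0.083 m and angle between each of weight, jar, canister's own z axis and vertical below 0.1 rad and linear speed of each of weight, jar, canister below 0.03 m/s and angular speed of each of weight, jar, canister below 0.3 rad/s and x of jar in the frame of side_tray between -0.11 and 0.11 m and y of jar in the frame of side_tray between -0.075 and 0.075 m and z of jar in the frame of side_tray between 0 and 0.01 m and x of canister in the frame of side_tray between -0.11 and 0.11 m and y of canister in the frame of side_tray between -0.075 and 0.075 m and z of canister in the frame of side_tray between 0 and 0.01 m and contact force between the fingers and jar below 0.1 N and contact force between the fingers and canister below 0.1 N and contact force between the fingers and weight below 0.1 N), for 0.2 s.
At the end, for the whole second after the job is handed in: The jar stands upright on the round pad and the canister on the square pad, each within 12 mm of the pad's centre; the weight stands upright on the balance pan within 15 mm of its centre; all three are released and at rest (horizontal distance between jar and round_pad below 0.012 m and z of jar in the frame of round_pad between 0.001 and 0.009 m and angle between each of jar, canister, weight's own z axis and vertical below 0.1 rad and linear speed of each of jar, canister, weight below 0.03 m/s and angular speed of each of jar, canister, weight below 0.3 rad/s and horizontal distance between canister and square_pad below 0.012 m and z of canister in the frame of square_pad between 0.001 and 0.009 m and horizontal distance between weight and balance below 0.015 m and z of weight in the frame of balance between 0.073 and 0.083 m and contact force between the fingers and jar below 0.1 N and contact force between the fingers and canister below 0.1 N and contact force between the fingers and weight below 0.1 N); the robot touches nothing.
It fails at once if the jar, canister or weight is tipped by more than 0.5 rad (angle between any of jar, canister, weight's own z axis and vertical above 0.5 rad).
It fails at once if the weight is dropped or slammed onto the pan (faster than 0.35 m/s within 12 mm above it) (horizontal distance between weight and balance below 0.06 m and z of weight in the frame of balance below 0.09 m and linear speed of weight above 0.35 m/s).
It fails at once if the calculator or the bottle is moved by more than 25 mm or the bottle knocked over (distance of any of calculator, bottle from where it was at the start of the episode above 0.025 m or angle between bottle's own z axis and vertical above 0.5 rad).
It also fails if it takes over 144 s, if anything falls off the work surface, if the arm or the gripper's body presses on something with over 40 N, if the wrist force passes 120 N, or if a joint passes its speed limit or range.

## Working session

There is one attempt and no reset: what is moved stays moved. The work goes in short steps, Python scripts to look and compute and a tool call to move; the robot and the scene stay as the last step left them, time stands still between calls to the robot, and variables do not carry over. Pictures are saved under pics/ and viewed, and the job is handed in when it is done.

Besides the shell and the picture viewer there is one more tool, called as name(argument=value, ...), one argument or row to a line, values as JSON. drive_tool: Moves the arm, as the interface text tells. Its arguments: {"type":"object","properties":{"dr":{"type":"array"},"offset":{"type":"array"},"fingers":{"type":"array"},"newtons":{"type":"number"}},"required":["dr","offset","fingers"]}

```bash
ls; mkdir -p pics; python3 - <<'E'
from plant import state,camera,camera_model
import cv2
for n in ["scene","top","wrist"]:
    m=camera_model(n);print(n,m)
    cv2.imwrite(f"pics/{n}0.png",camera(n))
print(state())
E
```

```text
pics
scene {'fx': 398.76416382322185, 'fy': 398.76416382322185, 'cx': 251.51827559816994, 'cy': 190.56247043462488, 'rvec': array([ 0.87994231,  2.54371261, -1.05869997]), 'tvec': array([ 0.47189919, -0.2149579 ,  1.24022891])}
top {'fx': 472.2325131967505, 'fy': 472.2325131967505, 'cx': 254.74079742380442, 'cy': 186.14031161921466, 'rvec': array([ 2.13848698, -2.16916027,  0.20280802]), 'tvec': array([-0.00315889,  0.58446692,  1.0284787 ])}
wrist {'fx': 342.45708856701094, 'fy': 342.45708856701094, 'cx': 251.4812347888066, 'cy': 186.8159171722971, 'rvec': array([-2.39620946,  1.64718359,  0.22746304]), 'tvec': array([-0.62565653, -0.03518048,  0.37899219])}
{'clock': 0.15, 'qpos': array([ 1.14208062,  0.38407934,  0.01637335,  1.37087858, -0.00630311,
        1.38820917, -0.04649759]), 'joint_velocities': array([-0.00217322, -0.00147942,  0.00034329, -0.00252956, -0.00081453,
        0.00014345,  0.00154572]), 'effort': array([ 2.01462142e-03, -6.28146100e+01,  8.45380537e-01, -3.72163725e+01,
        1.65198231e-02,  1.08973638e-02,  3.76334833e-05]), 'position': array([ 0.22348381, -0.5832984 ,  0.24750263]), 'eef_rot': array([-7.49218867e-04,  9.83312483e-01,  1.81923005e-01, -1.43337960e-04]), 'contact_force': array([-0.29776664, -0.66903832, -0.64312609]), 'moment': array([ 0.01664479,  0.03676968, -0.03341102]), 'opening': 0.08515301852085454}
```

View pics/scene0.png

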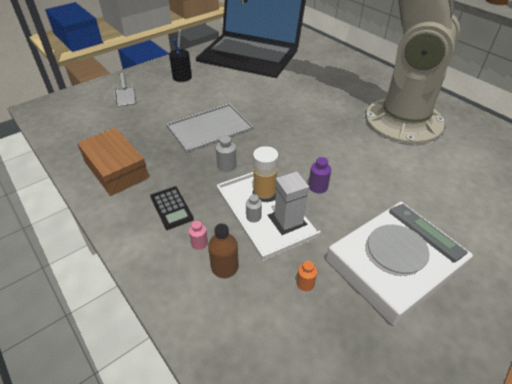

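View pics/top0.png

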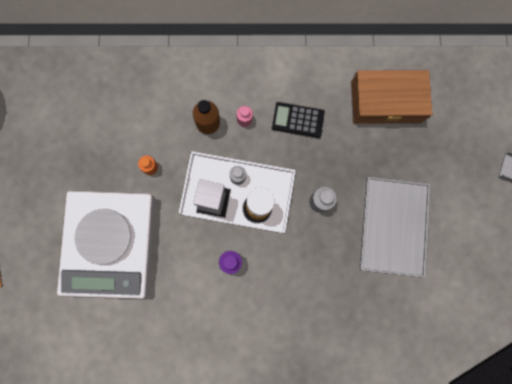

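View pics/wrist0.png

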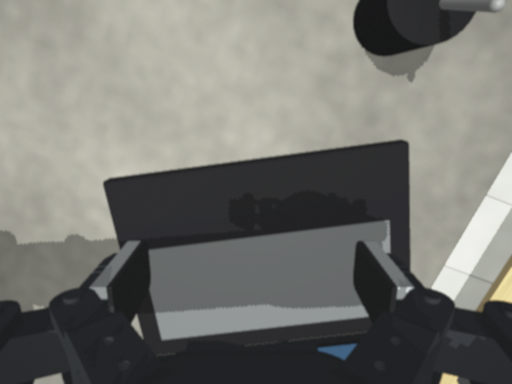

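The two grey candidates for the weight in the top view are the one inside the station at (237,175) and one outside at (325,198). Orange (148,165), pink (245,116) and purple (231,262) are excluded. The one at (237,175) looks smaller and lies in the station. I'll enlarge and measure to confirm.

```bash
cat > h.py <<'E'
import numpy as np,cv2
from plant import state,camera,camera_model
from scipy.spatial.transform import Rotation as Rn
def ray(m,uv):
    R=cv2.Rodrigues(np.array(m['rvec']))[0];t=np.array(m['tvec'])
    d=R.T@np.array([(uv[0]-m['cx'])/m['fx'],(uv[1]-m['cy'])/m['fy'],1.]);c=-R.T@t
    return c,d/np.linalg.norm(d)
def plane(m,uv,z):
    c,d=ray(m,uv);return c+d*(z-c[2])/d[2]
def tri(l):
    A=np.zeros((3,3));b=np.zeros(3);rs=[ray(m,uv) for m,uv in l]
    for c,d in rs:
        P=np.eye(3)-np.outer(d,d);A+=P;b+=P@c
    p=np.linalg.solve(A,b);return p,[np.linalg.norm((np.eye(3)-np.outer(d,d))@(p-c)) for c,d in rs]
def proj(m,p):
    return cv2.projectPoints(np.array(p,float).reshape(-1,1,3),np.array(m['rvec']),np.array(m['tvec']),np.array([[m['fx'],0,m['cx']],[0,m['fy'],m['cy']],[0,0,1]]),None)[0].reshape(-1,2)
E
python3 - <<'E'
import cv2
t=cv2.imread('pics/top0.png');s=cv2.imread('pics/scene0.png')
cv2.imwrite('pics/topc.png',cv2.resize(t[140:250,170:350],None,fx=4.4,fy=4.4,interpolation=cv2.INTER_CUBIC))
cv2.imwrite('pics/scenec.png',cv2.resize(s[120:260,200:350],None,fx=4,fy=4,interpolation=cv2.INTER_CUBIC))
E
```

```text
(no output)
```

View pics/topc.png

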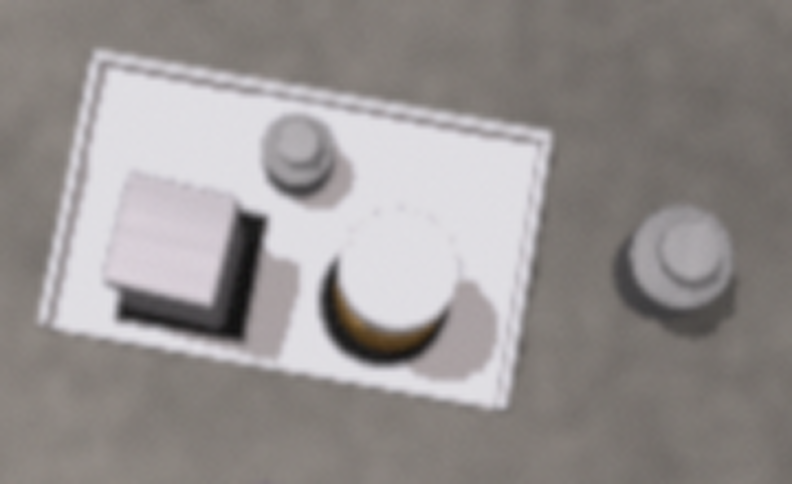

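View pics/scenec.png

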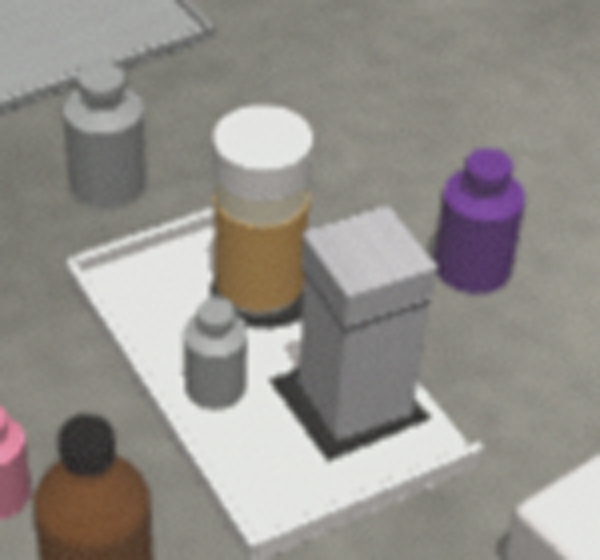

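Confirmed: the weight is the small grey one standing in the white tray (top ≈(237,175)). The bigger grey one at (325,198), outside the tray, is the look-alike. The canister is on the left (+y) and the jar on the right. Now I'll measure.

```bash
python3 - <<'E'
from h import *
np.set_printoptions(precision=4,suppress=True)
t=cv2.imread('pics/top0.png');s=cv2.imread('pics/scene0.png')
mt=camera_model('top');ms=camera_model('scene')
c=lambda x,y:((x+.5)/4.4-.5+170,(y+.5)/4.4-.5+140)
d=lambda x,y:((x+.5)/4-.5+200,(y+.5)/4-.5+120)
# station corners; back on rim 18mm, front floor ~6-18
BL,BR,FR,FL=[plane(mt,c(*p),z) for p,z in [((97,50),.018),((551,131),.018),((503,408),.018),((40,325),.018)]]
print('station',BL,BR,FR,FL,np.linalg.norm(BL-BR),np.linalg.norm(BL-FL),np.linalg.norm(FL-FR))
for a,b in [(BL,BR),(FL,FR)]:
    e=a-b;print('yaw',np.arctan2(-e[0],e[1]))
# station back-left corner seen in scene (255,547), back-right (70,262)
print('tri corners',tri([(mt,c(97,50)),(ms,d(253,547))]),tri([(mt,c(551,131)),(ms,d(70,262))]))
# knob
print('weight knob',tri([(mt,c(301,143)),(ms,d(216,312))]))
print('jar lid',tri([(mt,c(399,268)),(ms,d(263,135))]))
print('can lid',tri([(mt,c(172,238)),(ms,d(370,255))]))
# lookalike
print('lookalike',tri([(mt,c(692,250)),(ms,d(103,80))]))
# jar lid circle
for nm,im,m in[('top',t,mt)]:
    hsv=cv2.cvtColor(im,cv2.COLOR_BGR2HSV)
    white=(im.min(2)>170).astype(np.uint8)
    n,l,st,ce=cv2.connectedComponentsWithStats(white)
    for i in range(1,n):
        if st[i,4]>150: 
            k=max(cv2.findContours((l==i).astype(np.uint8),0,1)[0],key=cv2.contourArea)
            print(st[i],ce[i],cv2.minAreaRect(k))
g=cv2.cvtColor(t,cv2.COLOR_BGR2GRAY)
print(t[237,103],t[228,395],t[200,130],t[262,395], t[300,300])
E
python3 - <<'E'
import cv2
t=cv2.imread('pics/top0.png');s=cv2.imread('pics/scene0.png')
a=cv2.resize(t[180:310,50:165],None,fx=4,fy=4,interpolation=cv2.INTER_CUBIC)
b=cv2.resize(t[170:285,350:440],None,fx=3.6,fy=3.6,interpolation=cv2.INTER_CUBIC)
cv2.imwrite('pics/bal.png',a);cv2.imwrite('pics/tray.png',b)
E
```

```text
station [0.6743 0.1348 0.018 ] [ 0.6276 -0.1075  0.018 ] [ 0.4802 -0.0779  0.018 ] [0.5271 0.1639 0.018 ] 0.24673780286290478 0.15005590675103003 0.2462552338958849
yaw -0.19053905235938043
yaw -0.1916322410086793
tri corners (array([0.6744, 0.1348, 0.0176]), [np.float64(3.298578900855342e-05), np.float64(3.298578900849311e-05)]) (array([ 0.6272, -0.1072,  0.0189]), [np.float64(0.0003708304334966295), np.float64(0.0003708304334966332)])
weight knob (array([0.6129, 0.0257, 0.0714]), [np.float64(0.0005754990180084729), np.float64(0.0005754990180085875)])
jar lid (array([ 0.5409, -0.0206,  0.1346]), [np.float64(0.001294921909563016), np.float64(0.0012949219095631103)])
can lid (array([0.5565, 0.0873, 0.1295]), [np.float64(0.00027122476439698405), np.float64(0.0002712247643970005)])
lookalike (array([ 0.553 , -0.1674,  0.0916]), [np.float64(0.0006129485841476856), np.float64(0.0006129485841476536)])
[ 179  151  116   82 5175] [237.0729 188.9451] ((236.739501953125, 191.59425354003906), (107.86602783203125, 64.35619354248047), 10.17551040649414)
[  57  191   94  107 6668] [104.2497 234.4981] ((103.54755401611328, 244.4691619873047), (86.95719909667969, 106.8882064819336), 3.9004933834075928)
[177 174 178] [165 162 165] [226 221 222] [168 166 169] [124 130 135]
```

View pics/bal.png

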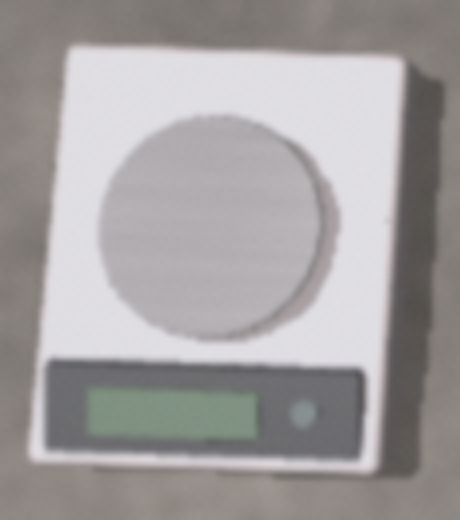

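View pics/tray.png

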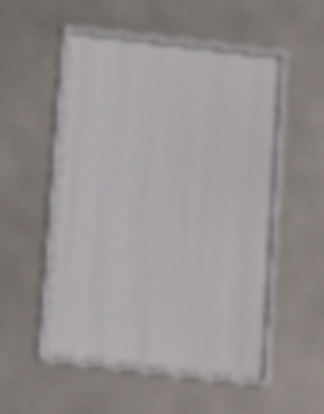

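Heights agree with the text: jar lid 0.135 and canister lid 0.130 (0.132 expected), weight 0.071 (0.072 expected). In the derived station frame the weight sits at x = 20, y = 4 mm, inside the stated range. Next, the balance and tray.

```bash
python3 - <<'E'
from h import *
np.set_printoptions(precision=4,suppress=True)
t=cv2.imread('pics/top0.png');s=cv2.imread('pics/scene0.png')
mt=camera_model('top');ms=camera_model('scene')
b=lambda x,y:((x+.5)/4-.5+50,(y+.5)/4-.5+180)
q=lambda x,y:((x+.5)/3.6-.5+350,(y+.5)/3.6-.5+170)
# pan: threshold around center
def ell(im,roi,lo,hi):
    x0,y0,x1,y1=roi;g=cv2.GaussianBlur(cv2.cvtColor(im,cv2.COLOR_BGR2GRAY),(3,3),0)[y0:y1,x0:x1]
    m=((g>lo)&(g<hi)).astype(np.uint8);m=cv2.morphologyEx(m,cv2.MORPH_OPEN,np.ones((3,3)))
    n,l,st,ce=cv2.connectedComponentsWithStats(m);i=1+np.argmax(st[1:,4])
    k=max(cv2.findContours((l==i).astype(np.uint8),0,1)[0],key=cv2.contourArea)
    e=cv2.fitEllipse(cv2.convexHull(k));return (e[0][0]+x0,e[0][1]+y0),e[1],st[i,4]
et=ell(t,(68,200,138,272),140,200);es=ell(s,(360,220,435,277),120,195)
print(et,es)
p=plane(mt,b(210,226),.078);print('pan hand',p,'ell',plane(mt,et[0],.078),'diam',plane(mt,b(98,226),.078)-plane(mt,b(322,226),.078))
print('tri',tri([(mt,et[0]),(ms,es[0])]),proj(ms,p))
C=[plane(mt,q(*x),.012) for x in[(65,27),(288,50),(272,385),(42,360)]]
print(np.array(C),np.mean(C,0),[np.linalg.norm(C[i]-C[(i+1)%4]) for i in range(4)])
print(proj(ms,C))
E
```

```text
((104.2658576965332, 236.9386978149414), (57.4183464050293, 60.24928665161133), np.int32(2726)) ((396.91062927246094, 249.7311305999756), (49.96015548706055, 65.12849426269531), np.int32(2551))
pan hand [0.4744 0.3196 0.078 ] ell [0.4726 0.315  0.078 ] diam [0.0018 0.1193 0.    ]
tri (array([0.4734, 0.3177, 0.0672]), [np.float64(0.00038825615122031884), np.float64(0.00038825615122047594)]) [[398.9442 247.3511]]
[[ 0.6082 -0.2811  0.012 ]
 [ 0.5911 -0.4286  0.012 ]
 [ 0.3742 -0.4019  0.012 ]
 [ 0.3924 -0.2545  0.012 ]] [ 0.4915 -0.3415  0.012 ] [np.float64(0.1485326296753316), np.float64(0.21856734199093192), np.float64(0.14851545017884826), np.float64(0.21736118355003767)]
[[187.5887 150.2283]
 [166.8199 123.9072]
 [229.7566 103.3724]
 [253.5083 126.5359]]
```

```bash
cat >> h.py <<'E'
def go(target,psi=None):
    """print tool-frame shift to target and turn about tool z to get tool-x yaw psi; also tilt error"""
    s=state();q=s['eef_rot'];R=Rn.from_quat([q[1],q[2],q[3],q[0]])
    M=R.as_matrix();y=np.arctan2(M[1,0],M[0,0])
    print('t',round(s['clock'],2),'pos',s['position'].round(4),'yaw',round(y,3),'zaxis',M[:,2].round(4),'q',s['qpos'].round(2),'open',round(s['opening'],4),'F',s['contact_force'].round(1))
    if psi is not None: 
        M2=Rn.from_euler('z',psi).as_matrix()@np.diag([1,-1,-1.]);rv=Rn.from_matrix(M.T@M2).as_rotvec();print('turn',rv.round(4))
    else: M2=M
    print('shift (after turn)',(M2.T@(np.array(target)-s['position'])).round(4))
E
python3 -c "
from h import *
go([.545,-.02,.30],1.38)"
```

```text
t 0.15 pos [ 0.2235 -0.5833  0.2475] yaw 0.366 zaxis [-6.0e-04  1.4e-03 -1.0e+00] q [ 1.14  0.38  0.02  1.37 -0.01  1.39 -0.05] open 0.0852 F [-0.3 -0.7 -0.6]
turn [-1.4000e-03 -8.0000e-04 -1.0141e+00]
shift (after turn) [ 0.614   0.2089 -0.0525]
```

drive_tool(
  dr=[
    [0, 0, 0],
    [0, 0, 0],
    [0, 0, -0.1014],
    [0, 0, -0.1014],
    [0, 0, -0.1014],
    [0, 0, -0.1014],
    [0, 0, -0.1014],
    [0, 0, -0.1014],
    [0, 0, -0.1014],
    [0, 0, -0.1014],
    [0, 0, -0.1014],
    [0, 0, -0.1014],
  ],
  offset=[
    [0, 0, -0.025],
    [0, 0, -0.025],
    [0, 0, 0],
    [0, 0, 0],
    [0, 0, 0],
    [0, 0, 0],
    [0, 0, 0],
    [0, 0, 0],
    [0, 0, 0],
    [0, 0, 0],
    [0, 0, 0],
    [0, 0, 0],
  ],
  fingers=[1, 1, 1, 1, 1, 1, 1, 1, 1, 1, 1, 1],
  newtons=40,
)

```text
clock: 1.15
position: [0.2235, -0.5835, 0.2978]
eef_rot: [-0.0, 0.77, 0.638, 0.0]
contact_force: [-0.0, 0.4, -0.4]
opening: 0.0857
```

drive_tool(
  dr=[
    [0, 0, 0],
    [0, 0, 0],
    [0, 0, 0],
    [0, 0, 0],
    [0, 0, 0],
    [0, 0, 0],
    [0, 0, 0],
    [0, 0, 0],
    [0, 0, 0],
    [0, 0, 0],
    [0, 0, 0],
    [0, 0, 0],
    [0, 0, 0],
    [0, 0, 0],
    [0, 0, 0],
    [0, 0, 0],
    [0, 0, 0],
    [0, 0, 0],
  ],
  offset=[
    [0.02, 0.008, 0],
    [0.036, 0.0125, 0],
    [0.036, 0.0125, 0],
    [0.036, 0.0125, 0],
    [0.036, 0.0125, 0],
    [0.036, 0.0125, 0],
    [0.036, 0.0125, 0],
    [0.036, 0.0125, 0],
    [0.036, 0.0125, 0],
    [0.036, 0.0125, 0],
    [0.036, 0.0125, 0],
    [0.036, 0.0125, 0],
    [0.036, 0.0125, 0],
    [0.036, 0.0125, 0],
    [0.036, 0.0125, 0],
    [0.036, 0.0125, 0],
    [0.036, 0.0125, 0],
    [0.02, 0.006, 0],
  ],
  fingers=[1, 1, 1, 1, 1, 1, 1, 1, 1, 1, 1, 1, 1, 1, 1, 1, 1, 1],
)

```text
clock: 2.65
position: [0.5516, -0.0146, 0.2981]
eef_rot: [-0.001, 0.77, 0.638, 0.001]
contact_force: [-0.4, 0.4, -0.1]
opening: 0.0855
```

```bash
python3 -c "
from h import *
go([.54,-.019,.30],1.38)
import pickle
m=camera_model('wrist');pickle.dump(m,open('w1.pkl','wb'));cv2.imwrite('pics/w1.png',camera('wrist'))
c,d=ray(m,(256,192));print(c,d)"
```

```text
t 2.65 pos [ 0.5516 -0.0146  0.2981] yaw 1.384 zaxis [ 1.e-04  2.e-03 -1.e+00] q [ 0.47  0.26 -0.61  1.47  0.15  1.46 -0.33] open 0.0855 F [-0.4  0.4 -0.1]
turn [-0.0002 -0.002   0.0041]
shift (after turn) [-0.0065 -0.0106 -0.0019]
[0.56508328 0.05143743 0.42489951] [-0.03964715 -0.28106476 -0.95886949]
```

View pics/w1.png

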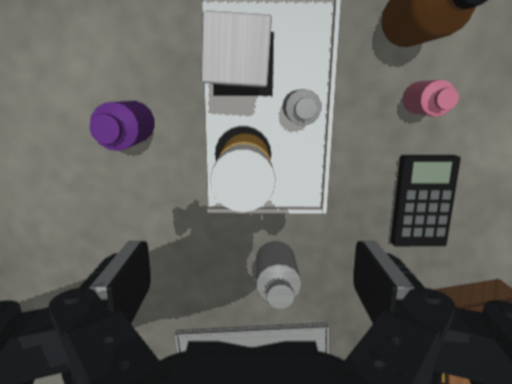

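The wrist view shows the jar lid at ≈(243,180), the canister lid at ≈(237,49) and the weight knob at ≈(308,106). The station edges line up with the jaws. I'll cross-check against the top view.

```bash
python3 - <<'E'
from h import *
import pickle
np.set_printoptions(precision=4,suppress=True)
im=cv2.imread('pics/w1.png');m=pickle.load(open('w1.pkl','rb'));mt=camera_model('top')
x0,y0=190,0;k=3.5
c=cv2.resize(im[0:225,190:350],None,fx=k,fy=k,interpolation=cv2.INTER_CUBIC)[:,:560]
cv2.imwrite('pics/w1c.png',cv2.resize(c,None,fx=.76,fy=.76))
for uv,z,ut in[((243,180),.132,(399,268)),((237,49),.132,(172,238)),((308,106),.072,(301,143))]:
    tt=((ut[0]+.5)/4.4-.5+170,(ut[1]+.5)/4.4-.5+140)
    print(plane(m,uv,z),plane(mt,tt,z),tri([(m,uv),(mt,tt)]))
E
```

```text
[ 0.5437 -0.0214  0.132 ] [ 0.5403 -0.0198  0.132 ] (array([ 0.5422, -0.0212,  0.1279]), [np.float64(0.0017736821113591896), np.float64(0.0017736821113589422)])
[0.5597 0.0854 0.132 ] [0.556  0.0874 0.132 ] (array([0.5594, 0.0886, 0.1077]), [np.float64(0.0003619340624996831), np.float64(0.00036193406249973657)])
[0.6181 0.0268 0.072 ] [0.6123 0.0261 0.072 ] (array([0.6221, 0.0251, 0.0314]), [np.float64(0.002355572682714763), np.float64(0.002355572682714711)])
```

View pics/w1c.png

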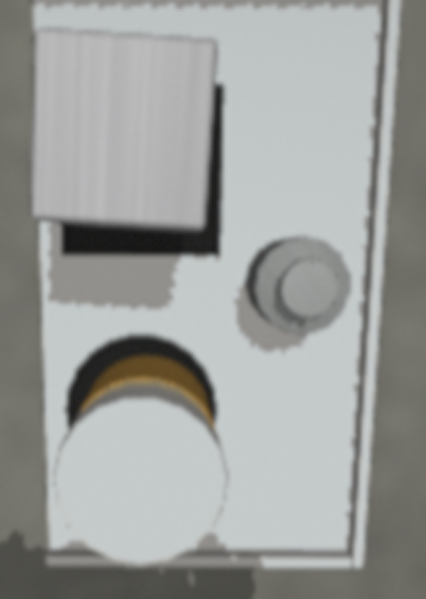

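```bash
python3 -c "
from h import *
go([.542,-.0205,.112],1.38)"
```

```text
t 2.7 pos [ 0.5521 -0.0114  0.2979] yaw 1.388 zaxis [ 2.0e-04  3.8e-03 -1.0e+00] q [ 0.46  0.26 -0.62  1.47  0.15  1.46 -0.33] open 0.0852 F [-1.4  3.4 -1.1]
turn [-0.0005 -0.0038  0.0082]
shift (after turn) [-0.0108 -0.0082  0.1859]
```

drive_tool(
  dr=[
    [0, 0, 0],
    [0, 0, 0],
    [0, 0, 0],
  ],
  offset=[
    [0, 0, 0],
    [0, 0, 0],
    [0, 0, 0],
  ],
  fingers=[1, 1, 1],
)

```text
clock: 2.95
position: [0.5503, -0.0209, 0.2981]
eef_rot: [0.0, 0.772, 0.636, -0.0]
contact_force: [0.6, 0.5, 0.2]
opening: 0.0854
```

```bash
python3 -c "
from h import *
np.set_printoptions(precision=4,suppress=True)
go([.542,-.0205,.112],1.38)
import pickle
m=camera_model('wrist');pickle.dump(m,open('w1.pkl','wb'));im=camera('wrist');cv2.imwrite('pics/w2.png',im)
w=(im.min(2)>170).astype(np.uint8)
c=cv2.resize(im[0:225,190:350],None,fx=2.66,fy=2.66,interpolation=cv2.INTER_CUBIC);cv2.imwrite('pics/w2c.png',c)
"
```

```text
t 2.95 pos [ 0.5503 -0.0209  0.2981] yaw 1.378 zaxis [-0.0005 -0.0007 -1.    ] q [ 0.47  0.26 -0.61  1.47  0.15  1.46 -0.33] open 0.0854 F [0.6 0.5 0.2]
turn [-0.0004  0.0008 -0.0021]
shift (after turn) [-0.0012 -0.0083  0.1861]
```

View pics/w2c.png

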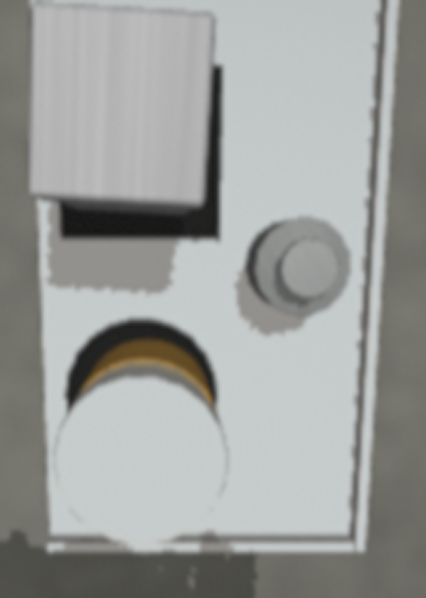

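```bash
python3 - <<'E'
from h import *
import pickle
np.set_printoptions(precision=4,suppress=True)
m=pickle.load(open('w1.pkl','rb'));mt=camera_model('top')
f=lambda x,y:((x+.5)/2.66-.5+190,(y+.5)/2.66-.5)
for n,a,z,ut in[('jar',(141,460),.132,(399,268)),('can',(121,104.5),.132,(172,238)),('wt',(310,268),.072,(301,143)),('rimBR',(364,551),.018,(551,131))]:
    tt=((ut[0]+.5)/4.4-.5+170,(ut[1]+.5)/4.4-.5+140)
    print(n,plane(m,f(*a),z),plane(mt,tt,z),tri([(m,f(*a)),(mt,tt)]))
E
```

```text
jar [ 0.5433 -0.0215  0.132 ] [ 0.5403 -0.0198  0.132 ] (array([ 0.542 , -0.0211,  0.1282]), [np.float64(0.0016414734809188723), np.float64(0.0016414734809188803)])
can [0.559  0.0862 0.132 ] [0.556  0.0874 0.132 ] (array([0.5586, 0.0886, 0.1137]), [np.float64(8.807275975539169e-05), np.float64(8.807275975522369e-05)])
wt [0.616  0.0253 0.072 ] [0.6123 0.0261 0.072 ] (array([0.6173, 0.0252, 0.0531]), [np.float64(0.0017201814808017722), np.float64(0.001720181480801511)])
rimBR [ 0.6297 -0.1109  0.018 ] [ 0.6276 -0.1075  0.018 ] (array([ 0.6267, -0.1064,  0.0291]), [np.float64(0.0012044602064332289), np.float64(0.0012044602064330966)])
```

Wrist and top agree to about 3 mm in plan. I'll descend on the jar.

drive_tool(
  dr=[
    [0, 0, 0],
    [0, 0, 0],
    [0, 0, 0],
    [0, 0, 0],
    [0, 0, 0],
    [0, 0, 0],
    [0, 0, 0],
    [0, 0, 0],
    [0, 0, 0],
    [0, 0, 0],
    [0, 0, 0],
    [0, 0, 0],
    [0, 0, 0],
  ],
  offset=[
    [-0.001, -0.004, 0.008],
    [0, -0.0043, 0.016],
    [0, 0, 0.022],
    [0, 0, 0.022],
    [0, 0, 0.022],
    [0, 0, 0.022],
    [0, 0, 0.022],
    [0, 0, 0.018],
    [0, 0, 0.014],
    [0, 0, 0.01],
    [0, 0, 0.007],
    [0, 0, 0.003],
    [0, 0, 0],
  ],
  fingers=[1, 1, 1, 1, 1, 1, 1, 1, 1, 1, 1, 1, 1],
)

```text
clock: 4.08
position: [0.5422, -0.0193, 0.1122]
eef_rot: [-0.0, 0.772, 0.636, -0.0]
contact_force: [-0.9, 0.3, -0.1]
opening: 0.0853
```

drive_tool(
  dr=[
    [0, 0, 0],
    [0, 0, 0],
    [0, 0, 0],
    [0, 0, 0],
    [0, 0, 0],
    [0, 0, 0],
    [0, 0, 0],
    [0, 0, 0],
    [0, 0, 0],
  ],
  offset=[
    [0, 0, 0],
    [0, 0, 0],
    [0, 0, 0],
    [0, 0, 0],
    [0, 0, 0],
    [0, 0, 0],
    [0, 0, 0],
    [0, 0, 0],
    [0, 0, 0],
  ],
  fingers=[0.6, 0.4, 0.2, 0, -0.2, -0.5, -1, -1, -1],
  newtons=30,
)

```text
clock: 4.83
position: [0.5429, -0.0188, 0.1134]
eef_rot: [0.001, 0.771, 0.636, 0.001]
contact_force: [-1.4, -1.0, 6.2]
opening: 0.0574
```

```bash
python3 -c "
from h import *
go([.542,-.0205,.112],1.38)
cv2.imwrite('pics/s3.png',cv2.resize(camera('scene')[60:280,180:400],None,fx=2.5,fy=2.5))"
```

```text
t 4.83 pos [ 0.5429 -0.0188  0.1134] yaw 1.38 zaxis [ 1.6e-03 -3.0e-04 -1.0e+00] q [ 0.45  0.38 -0.58  1.75  0.23  1.08 -0.4 ] open 0.0574 F [-1.4 -1.   6.2]
turn [ 0.0017 -0.     -0.0001]
shift (after turn) [-0.0019 -0.0005  0.0014]
```

View pics/s3.png

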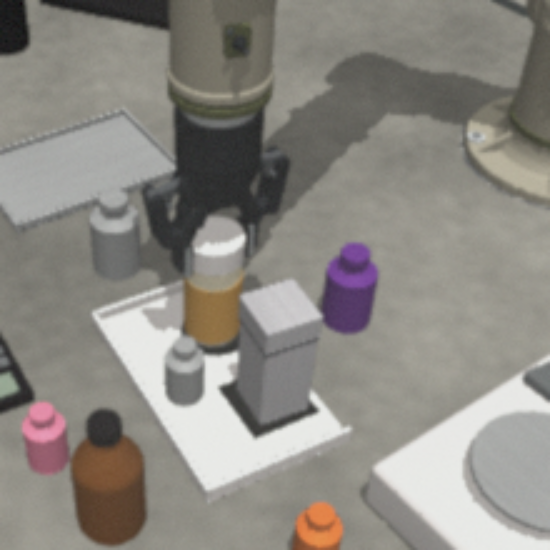

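drive_tool(
  dr=[
    [0, 0, 0],
    [0, 0, 0],
    [0, 0, 0],
    [0, 0, 0],
    [0, 0, 0],
    [0, 0, 0],
    [0, 0, 0],
    [0, 0, 0],
    [0, 0, 0],
    [0, 0, 0],
    [0, 0, 0],
  ],
  offset=[
    [0, 0, -0.004],
    [0, 0, -0.008],
    [0, 0, -0.014],
    [0, 0, -0.018],
    [0, 0, -0.02],
    [0, 0, -0.02],
    [0, 0, -0.02],
    [0, 0, -0.016],
    [0, 0, -0.01],
    [0, 0, -0.004],
    [0, 0, 0],
  ],
  fingers=[-1, -1, -1, -1, -1, -1, -1, -1, -1, -1, -1],
)

```text
clock: 5.8
position: [0.5425, -0.0188, 0.247]
eef_rot: [0.0, 0.771, 0.636, 0.0]
contact_force: [-0.7, -1.0, -2.8]
opening: 0.0568
```

```bash
python3 -c "
from h import *
go([.549,-.3486,.1074],1.38)"
```

```text
t 5.8 pos [ 0.5425 -0.0188  0.247 ] yaw 1.38 zaxis [ 1.2e-03 -2.0e-04 -1.0e+00] q [ 0.48  0.26 -0.61  1.58  0.15  1.35 -0.34] open 0.0568 F [-0.7 -1.  -2.8]
turn [ 0.0012 -0.0001 -0.0001]
shift (after turn) [-0.3226  0.0689  0.1396]
```

drive_tool(
  dr=[
    [0, 0, 0],
    [0, 0, 0],
    [0, 0, 0],
    [0, 0, 0],
    [0, 0, 0],
    [0, 0, 0],
    [0, 0, 0],
    [0, 0, 0],
    [0, 0, 0],
    [0, 0, 0],
    [0, 0, 0],
    [0, 0, 0],
    [0, 0, 0],
    [0, 0, 0],
    [0, 0, 0],
    [0, 0, 0],
    [0, 0, 0],
    [0, 0, 0],
    [0, 0, 0],
  ],
  offset=[
    [-0.008, 0.0017, 0],
    [-0.016, 0.0034, 0],
    [-0.022, 0.0047, 0],
    [-0.022, 0.0047, 0],
    [-0.022, 0.0047, 0],
    [-0.022, 0.0047, 0],
    [-0.022, 0.0047, 0],
    [-0.022, 0.0047, 0],
    [-0.022, 0.0047, 0],
    [-0.022, 0.0047, 0],
    [-0.022, 0.0047, 0],
    [-0.022, 0.0047, 0],
    [-0.022, 0.0047, 0],
    [-0.022, 0.0047, 0],
    [-0.018, 0.0038, 0],
    [-0.0106, 0.0023, 0],
    [-0.006, 0.0013, 0],
    [0, 0, 0],
    [0, 0, 0],
  ],
  fingers=[-1, -1, -1, -1, -1, -1, -1, -1, -1, -1, -1, -1, -1, -1, -1, -1, -1, -1, -1],
)

```text
clock: 7.38
position: [0.5488, -0.3477, 0.2457]
eef_rot: [-0.001, 0.771, 0.637, 0.0]
contact_force: [0.3, 0.5, -2.0]
opening: 0.0572
```

drive_tool(
  dr=[
    [0, 0, 0],
    [0, 0, 0],
    [0, 0, 0],
    [0, 0, 0],
    [0, 0, 0],
    [0, 0, 0],
    [0, 0, 0],
    [0, 0, 0],
    [0, 0, 0],
    [0, 0, 0],
    [0, 0, 0],
    [0, 0, 0],
  ],
  offset=[
    [0, 0, 0.006],
    [0, 0, 0.012],
    [0, 0, 0.018],
    [0, 0, 0.02],
    [0, 0, 0.02],
    [0, 0, 0.018],
    [0, 0, 0.014],
    [0, 0, 0.01],
    [0, 0, 0.006],
    [0, 0, 0.004],
    [0, 0, 0.003],
    [0, 0, 0],
  ],
  fingers=[-1, -1, -1, -1, -1, -1, -1, -1, -1, -1, -1, -1],
)

```text
clock: 8.38
position: [0.5488, -0.3486, 0.1153]
eef_rot: [0.0, 0.771, 0.637, 0.0]
contact_force: [0.5, -0.9, -2.7]
opening: 0.0572
```

```bash
python3 -c "
from h import *
go([.549,-.3486,.1074],1.38)
cv2.imwrite('pics/s4.png',cv2.resize(camera('scene')[60:280,120:340],None,fx=2.5,fy=2.5))"
```

```text
t 8.38 pos [ 0.5488 -0.3486  0.1153] yaw 1.38 zaxis [ 3.e-04 -1.e-04 -1.e+00] q [ 0.81  0.56 -0.42  1.45  0.24  1.18  0.16] open 0.0572 F [ 0.5 -0.9 -2.7]
turn [0.0003 0.     0.    ]
shift (after turn) [-0.      0.0002  0.0079]
```

View pics/s4.png

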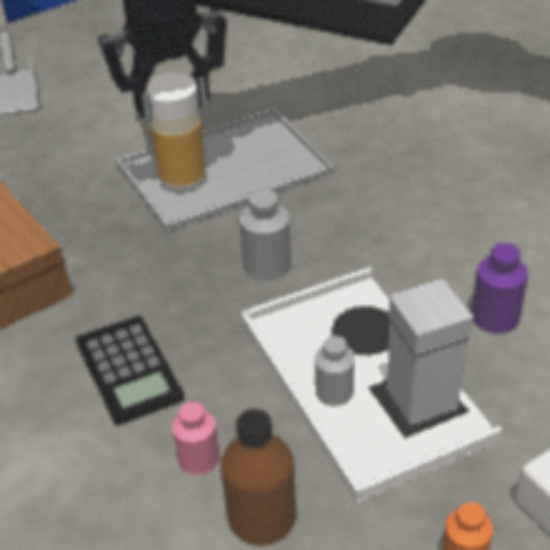

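The jar hangs upright over the far part of the tray, about 8 mm above the floor, and the round pad is now bare. I'll lower it.

drive_tool(
  dr=[
    [0, 0, 0],
    [0, 0, 0],
    [0, 0, 0],
    [0, 0, 0],
    [0, 0, 0],
  ],
  offset=[
    [0, 0, 0.002],
    [0, 0, 0.002],
    [0, 0, 0.002],
    [0, 0, 0.001],
    [0, 0, 0],
  ],
  fingers=[-1, -1, -1, -1, -1],
)

```text
clock: 8.85
position: [0.5485, -0.3486, 0.108]
eef_rot: [-0.0, 0.771, 0.636, -0.0]
contact_force: [-0.4, -0.1, -1.9]
opening: 0.0576
```

drive_tool(
  dr=[
    [0, 0, 0],
    [0, 0, 0],
    [0, 0, 0],
  ],
  offset=[
    [0, 0, 0.001],
    [0, 0, 0.001],
    [0, 0, 0],
  ],
  fingers=[-1, -1, -1],
)

```text
clock: 9.1
position: [0.5489, -0.3488, 0.1075]
eef_rot: [0.0, 0.771, 0.636, 0.0]
contact_force: [-4.0, 1.2, 5.0]
opening: 0.0572
```

Contact (force went from −2 to +5 N). Release and go up.

drive_tool(
  dr=[
    [0, 0, 0],
    [0, 0, 0],
    [0, 0, 0],
    [0, 0, 0],
    [0, 0, 0],
    [0, 0, 0],
    [0, 0, 0],
  ],
  offset=[
    [0, 0, 0],
    [0, 0, 0],
    [0, 0, 0],
    [0, 0, 0],
    [0, 0, 0],
    [0, 0, 0],
    [0, 0, 0],
  ],
  fingers=[0.3, 0.5, 0.7, 0.9, 1, 1, 1],
)

```text
clock: 9.68
position: [0.5487, -0.3486, 0.1062]
eef_rot: [-0.0, 0.771, 0.636, 0.0]
contact_force: [0.9, -0.8, 0.2]
opening: 0.0854
```

drive_tool(
  dr=[
    [0, 0, 0],
    [0, 0, 0],
    [0, 0, 0],
    [0, 0, 0],
    [0, 0, 0],
    [0, 0, 0],
    [0, 0, 0],
    [0, 0, 0],
    [0, 0, 0],
    [0, 0, 0],
  ],
  offset=[
    [0, 0, -0.006],
    [0, 0, -0.012],
    [0, 0, -0.018],
    [0, 0, -0.02],
    [0, 0, -0.024],
    [0, 0, -0.024],
    [0, 0, -0.02],
    [0, 0, -0.012],
    [0, 0, -0.006],
    [0, 0, 0],
  ],
  fingers=[1, 1, 1, 1, 1, 1, 1, 1, 1, 1],
)

```text
clock: 10.52
position: [0.5492, -0.3489, 0.2501]
eef_rot: [0.001, 0.771, 0.636, 0.0]
contact_force: [-0.1, -0.3, -1.0]
opening: 0.0857
```

```bash
python3 -c "
from h import *
go([.5575,.087,.113],1.38)
cv2.imwrite('pics/t5.png',camera('top'))"
```

```text
t 10.52 pos [ 0.5492 -0.3489  0.2501] yaw 1.38 zaxis [ 0.0023 -0.0014 -1.    ] q [ 0.81  0.47 -0.44  1.27  0.2   1.43  0.2 ] open 0.0857 F [-0.1 -0.3 -1. ]
turn [ 0.0025  0.0009 -0.0002]
shift (after turn) [ 0.4295 -0.0745  0.1371]
```

View pics/t5.png

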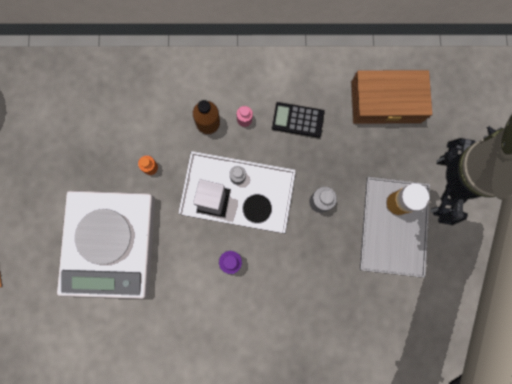

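The jar stands upright on the tray (lid at (414,197)) and the round pad is empty at (257,208). Next, the canister.

drive_tool(
  dr=[
    [0, 0, 0],
    [0, 0, 0],
    [0, 0, 0],
    [0, 0, 0],
    [0, 0, 0],
    [0, 0, 0],
    [0, 0, 0],
    [0, 0, 0],
    [0, 0, 0],
    [0, 0, 0],
    [0, 0, 0],
    [0, 0, 0],
    [0, 0, 0],
    [0, 0, 0],
    [0, 0, 0],
    [0, 0, 0],
    [0, 0, 0],
    [0, 0, 0],
    [0, 0, 0],
    [0, 0, 0],
  ],
  offset=[
    [0.01, -0.0017, 0],
    [0.02, -0.0035, 0],
    [0.027, -0.0047, 0],
    [0.027, -0.0047, 0],
    [0.027, -0.0047, 0],
    [0.027, -0.0047, 0],
    [0.027, -0.0047, 0],
    [0.027, -0.0047, 0],
    [0.027, -0.0047, 0],
    [0.027, -0.0047, 0],
    [0.027, -0.0047, 0],
    [0.027, -0.0047, 0],
    [0.027, -0.0047, 0],
    [0.027, -0.0047, 0],
    [0.027, -0.0047, 0],
    [0.022, -0.0038, 0],
    [0.014, -0.0024, 0],
    [0.008, -0.0014, 0],
    [0.0045, -0.0008, 0],
    [0, 0, 0],
  ],
  fingers=[1, 1, 1, 1, 1, 1, 1, 1, 1, 1, 1, 1, 1, 1, 1, 1, 1, 1, 1, 1],
)

```text
clock: 12.23
position: [0.5563, 0.088, 0.2475]
eef_rot: [-0.0, 0.771, 0.637, -0.001]
contact_force: [0.0, -0.9, 0.4]
opening: 0.0854
```

```bash
python3 -c "
from h import *
go([.5575,.087,.112],1.38)"
```

```text
t 12.23 pos [0.5563 0.088  0.2475] yaw 1.381 zaxis [-1.4e-03  1.0e-04 -1.0e+00] q [ 0.3   0.32 -0.65  1.52  0.19  1.37 -0.55] open 0.0854 F [ 0.  -0.9  0.4]
turn [-0.0014  0.0002  0.0011]
shift (after turn) [-0.0007  0.0014  0.1355]
```

drive_tool(
  dr=[
    [0, 0, 0],
    [0, 0, 0],
    [0, 0, 0],
    [0, 0, 0],
    [0, 0, 0],
    [0, 0, 0],
    [0, 0, 0],
    [0, 0, 0],
    [0, 0, 0],
    [0, 0, 0],
  ],
  offset=[
    [0, 0.0014, 0.008],
    [0, 0, 0.016],
    [0, 0, 0.022],
    [0, 0, 0.022],
    [0, 0, 0.022],
    [0, 0, 0.018],
    [0, 0, 0.014],
    [0, 0, 0.009],
    [0, 0, 0.0045],
    [0, 0, 0],
  ],
  fingers=[1, 1, 1, 1, 1, 1, 1, 1, 1, 1],
)

```text
clock: 13.07
position: [0.5579, 0.0859, 0.1118]
eef_rot: [-0.0, 0.772, 0.636, -0.001]
contact_force: [-0.5, 0.1, 0.1]
opening: 0.0856
```

drive_tool(
  dr=[
    [0, 0, 0],
    [0, 0, 0],
    [0, 0, 0],
    [0, 0, 0],
    [0, 0, 0],
    [0, 0, 0],
    [0, 0, 0],
    [0, 0, 0],
    [0, 0, 0],
  ],
  offset=[
    [0, 0, 0],
    [0, 0, 0],
    [0, 0, 0],
    [0, 0, 0],
    [0, 0, 0],
    [0, 0, 0],
    [0, 0, 0],
    [0, 0, 0],
    [0, 0, 0],
  ],
  fingers=[0.6, 0.4, 0.2, 0, -0.2, -0.5, -1, -1, -1],
)

```text
clock: 13.82
position: [0.5588, 0.0872, 0.1141]
eef_rot: [0.001, 0.771, 0.636, 0.001]
contact_force: [-1.5, -0.2, 5.7]
opening: 0.0542
```

drive_tool(
  dr=[
    [0, 0, 0],
    [0, 0, 0],
    [0, 0, 0],
    [0, 0, 0],
    [0, 0, 0],
    [0, 0, 0],
    [0, 0, 0],
    [0, 0, 0],
    [0, 0, 0],
    [0, 0, 0],
    [0, 0, 0],
  ],
  offset=[
    [0, 0, -0.004],
    [0, 0, -0.008],
    [0, 0, -0.014],
    [0, 0, -0.018],
    [0, 0, -0.02],
    [0, 0, -0.02],
    [0, 0, -0.02],
    [0, 0, -0.016],
    [0, 0, -0.01],
    [0, 0, -0.004],
    [0, 0, 0],
  ],
  fingers=[-1, -1, -1, -1, -1, -1, -1, -1, -1, -1, -1],
)

```text
clock: 14.73
position: [0.5585, 0.087, 0.2475]
eef_rot: [0.0, 0.771, 0.636, 0.0]
contact_force: [-0.2, -0.4, -2.9]
opening: 0.0542
```

```bash
python3 -c "
from h import *
go([.434,-.3345,.1075],1.38)
cv2.imwrite('pics/s6.png',cv2.resize(camera('scene')[60:280,180:400],None,fx=2.5,fy=2.5))"
```

```text
t 14.73 pos [0.5585 0.087  0.2475] yaw 1.38 zaxis [ 1.2e-03  1.0e-04 -1.0e+00] q [ 0.3   0.32 -0.65  1.52  0.19  1.37 -0.55] open 0.0542 F [-0.2 -0.4 -2.9]
turn [ 0.0011 -0.0003 -0.0001]
shift (after turn) [-0.4375 -0.0423  0.14  ]
```

View pics/s6.png

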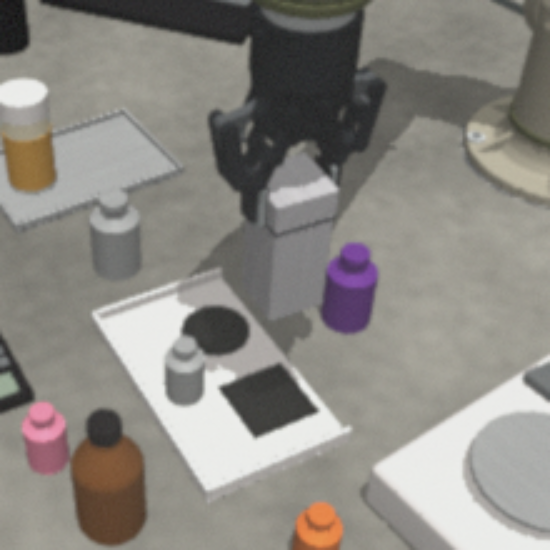

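drive_tool(
  dr=[
    [0, 0, 0],
    [0, 0, 0],
    [0, 0, 0],
    [0, 0, 0],
    [0, 0, 0],
    [0, 0, 0],
    [0, 0, 0],
    [0, 0, 0],
    [0, 0, 0],
    [0, 0, 0],
    [0, 0, 0],
    [0, 0, 0],
    [0, 0, 0],
    [0, 0, 0],
    [0, 0, 0],
    [0, 0, 0],
    [0, 0, 0],
    [0, 0, 0],
    [0, 0, 0],
    [0, 0, 0],
  ],
  offset=[
    [-0.01, -0.001, 0],
    [-0.02, -0.0019, 0],
    [-0.026, -0.0025, 0],
    [-0.026, -0.0025, 0],
    [-0.026, -0.0025, 0],
    [-0.026, -0.0025, 0],
    [-0.026, -0.0025, 0],
    [-0.026, -0.0025, 0],
    [-0.026, -0.0025, 0],
    [-0.026, -0.0025, 0],
    [-0.026, -0.0025, 0],
    [-0.026, -0.0025, 0],
    [-0.026, -0.0025, 0],
    [-0.026, -0.0025, 0],
    [-0.026, -0.0025, 0],
    [-0.026, -0.0025, 0],
    [-0.02, -0.0019, 0],
    [-0.013, -0.0013, 0],
    [-0.007, -0.0007, 0],
    [-0.0035, -0.0003, 0],
  ],
  fingers=[-1, -1, -1, -1, -1, -1, -1, -1, -1, -1, -1, -1, -1, -1, -1, -1, -1, -1, -1, -1],
)

```text
clock: 16.45
position: [0.4331, -0.3352, 0.246]
eef_rot: [-0.001, 0.772, 0.636, -0.0]
contact_force: [0.4, 0.4, -3.6]
opening: 0.0545
```

drive_tool(
  dr=[
    [0, 0, 0],
    [0, 0, 0],
    [0, 0, 0],
    [0, 0, 0],
    [0, 0, 0],
    [0, 0, 0],
    [0, 0, 0],
    [0, 0, 0],
    [0, 0, 0],
    [0, 0, 0],
    [0, 0, 0],
    [0, 0, 0],
  ],
  offset=[
    [0, 0, 0],
    [0, 0, 0.008],
    [0, 0, 0.016],
    [0, 0, 0.022],
    [0, 0, 0.022],
    [0, 0, 0.02],
    [0, 0, 0.016],
    [0, 0, 0.012],
    [0, 0, 0.008],
    [0, 0, 0.005],
    [0, 0, 0.003],
    [0, 0, 0],
  ],
  fingers=[-1, -1, -1, -1, -1, -1, -1, -1, -1, -1, -1, -1],
)

```text
clock: 17.45
position: [0.4341, -0.3344, 0.1148]
eef_rot: [0.0, 0.771, 0.637, 0.0]
contact_force: [-0.0, 0.2, -2.8]
opening: 0.0544
```

```bash
python3 -c "
from h import *
go([.434,-.3345,.1075],1.38)
cv2.imwrite('pics/s7.png',cv2.resize(camera('scene')[40:260,100:320],None,fx=2.5,fy=2.5))"
```

```text
t 17.45 pos [ 0.4341 -0.3344  0.1148] yaw 1.38 zaxis [ 2.e-04  1.e-04 -1.e+00] q [ 0.9   0.35 -0.37  1.75  0.14  1.07  0.3 ] open 0.0544 F [-0.   0.2 -2.8]
turn [ 0.0002 -0.0001  0.0002]
shift (after turn) [-0.0001 -0.0001  0.0073]
```

View pics/s7.png

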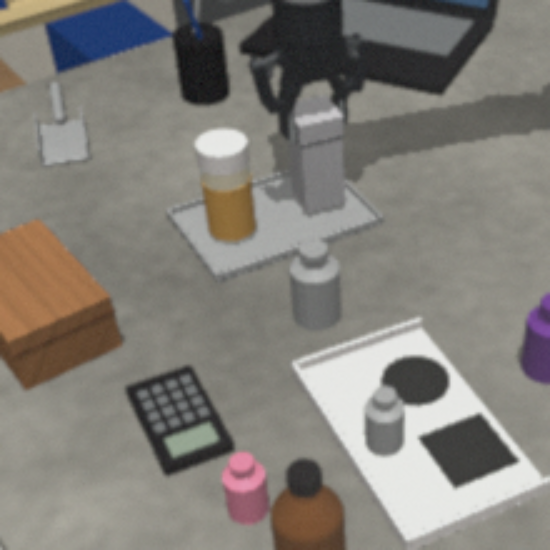

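drive_tool(
  dr=[
    [0, 0, 0],
    [0, 0, 0],
    [0, 0, 0],
    [0, 0, 0],
    [0, 0, 0],
    [0, 0, 0],
  ],
  offset=[
    [0, 0, 0.002],
    [0, 0, 0.002],
    [0, 0, 0.0015],
    [0, 0, 0.001],
    [0, 0, 0.001],
    [0, 0, 0],
  ],
  fingers=[-1, -1, -1, -1, -1, -1],
)

```text
clock: 18.0
position: [0.434, -0.335, 0.1081]
eef_rot: [0.0, 0.771, 0.636, -0.0]
contact_force: [-3.1, 0.7, 3.2]
opening: 0.0543
```

Contact. Release and go up, then find the pads and the weight again.

drive_tool(
  dr=[
    [0, 0, 0],
    [0, 0, 0],
    [0, 0, 0],
    [0, 0, 0],
    [0, 0, 0],
    [0, 0, 0],
    [0, 0, 0],
  ],
  offset=[
    [0, 0, 0],
    [0, 0, 0],
    [0, 0, 0],
    [0, 0, 0],
    [0, 0, 0],
    [0, 0, 0],
    [0, 0, 0],
  ],
  fingers=[0.3, 0.5, 0.7, 0.9, 1, 1, 1],
)

```text
clock: 18.58
position: [0.4339, -0.3346, 0.1073]
eef_rot: [0.0, 0.771, 0.636, 0.0]
contact_force: [-0.9, 0.9, -0.2]
opening: 0.0853
```

drive_tool(
  dr=[
    [0, 0, 0],
    [0, 0, 0],
    [0, 0, 0],
    [0, 0, 0],
    [0, 0, 0],
    [0, 0, 0],
    [0, 0, 0],
    [0, 0, 0],
    [0, 0, 0],
    [0, 0, 0],
  ],
  offset=[
    [0, 0, -0.006],
    [0, 0, -0.012],
    [0, 0, -0.018],
    [0, 0, -0.022],
    [0, 0, -0.026],
    [0, 0, -0.026],
    [0, 0, -0.026],
    [0, 0, -0.018],
    [0, 0, -0.008],
    [0, 0, 0],
  ],
  fingers=[1, 1, 1, 1, 1, 1, 1, 1, 1, 1],
)

```text
clock: 19.42
position: [0.4348, -0.335, 0.2723]
eef_rot: [0.002, 0.771, 0.637, 0.001]
contact_force: [0.7, 0.5, -0.3]
opening: 0.0853
```

```bash
python3 - <<'E'
from h import *
np.set_printoptions(precision=4,suppress=True)
go([.55,-.01,.27],2.951)
t=camera('top');s=camera('scene');cv2.imwrite('pics/t8.png',t);cv2.imwrite('pics/s8.png',s)
mt=camera_model('top');ms=camera_model('scene')
out=[]
for im,roi in[(t,(175,150,300,235)),(s,(215,165,320,250))]:
    x0,y0,x1,y1=roi
    m=(im[y0:y1,x0:x1].max(2)<60).astype(np.uint8)
    n,l,st,ce=cv2.connectedComponentsWithStats(m)
    for i in range(1,n):
        if st[i,4]>100: out.append((ce[i]+[x0,y0]));print(ce[i]+[x0,y0],st[i])
for im,nm,r in[(t,'t',(170,140,350,250)),]:
    cv2.imwrite('pics/t8c.png',cv2.resize(im[140:250,170:350],None,fx=4.4,fy=4.4,interpolation=cv2.INTER_CUBIC))
if len(out)==4:
    for a in out[:2]:
        print('top plane',plane(mt,a,.010))
    for a in out[:2]:
        for b in out[2:]: print(tri([(mt,a),(ms,b)]))
    print('scene plane',[plane(ms,b,.01) for b in out[2:]])
E
```

```text
t 19.42 pos [ 0.4348 -0.335   0.2723] yaw 1.38 zaxis [ 0.0038 -0.0029 -1.    ] q [ 0.91  0.23 -0.38  1.53  0.09  1.39  0.34] open 0.0853 F [ 0.7  0.5 -0.3]
turn [ 0.0016  0.005  -1.571 ]
shift (after turn) [-0.0515  0.341   0.0023]
[213.2351 200.4135] [ 23  35  32  32 740]
[256.8963 208.2179] [ 69  45  27  27 569]
[221.2786 231.1071] [  0  60  13  13 140]
```

View pics/t8.png

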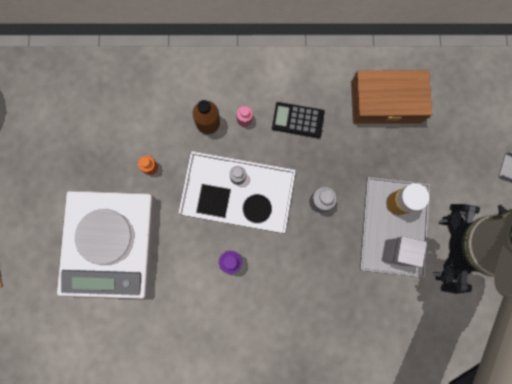

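Both containers stand upright on the side tray (lids at (414,197) and (411,251)). The pads are bare at (213,200) and (257,208).

```bash
python3 - <<'E'
from h import *
np.set_printoptions(precision=4,suppress=True)
t=cv2.imread('pics/t8.png');s=cv2.imread('pics/s8.png')
mt=camera_model('top');ms=camera_model('scene')
x0,y0,x1,y1=250,180,310,235
m=(s[y0:y1,x0:x1].max(2)<75).astype(np.uint8)
n,l,st,ce=cv2.connectedComponentsWithStats(m);B=[]
for i in range(1,n):
    if st[i,4]>80: B.append(ce[i]+[x0,y0]);print(B[-1],st[i])
T=[(213.2351,200.4135),(256.8963,208.2179)]
for a in T:print('top plane',plane(mt,a,.01))
for b in B:print('scene plane',plane(ms,b,.01),[tri([(mt,a),(ms,b)]) for a in T])
print(np.linalg.norm(plane(mt,T[0],.01)-plane(mt,T[1],.01)))
E
```

```text
[266.4025 191.6347] [  3   4  26  17 323]
[286.8942 219.6631] [ 19  27  37  27 567]
top plane [0.5575 0.0849 0.01  ]
top plane [ 0.5378 -0.0168  0.01  ]
scene plane [ 0.5377 -0.018   0.01  ] [(array([0.5684, 0.0608, 0.0865]), [np.float64(0.02862320661905436), np.float64(0.028623206619054275)]), (array([ 0.538 , -0.0171,  0.0108]), [np.float64(0.0004126431936365236), np.float64(0.00041264319363641823)])]
scene plane [0.5594 0.0841 0.01  ] [(array([0.5582, 0.0842, 0.009 ]), [np.float64(0.0009487019097148259), np.float64(0.0009487019097147473)]), (array([ 0.5263,  0.0061, -0.072 ]), [np.float64(0.03292195132359907), np.float64(0.032921951323599125)])]
0.10357986360628588
```

Pads: square at (0.558, 0.0845), round at (0.538, −0.0175), height 0.009–0.011, 103.6 mm apart (104 expected). Now I'll turn the jaws along station y for the weight.

drive_tool(
  dr=[
    [0, 0, -0.0982],
    [0, 0, -0.0982],
    [0, 0, -0.0982],
    [0, 0, -0.0982],
    [0, 0, -0.0982],
    [0, 0, -0.0982],
    [0, 0, -0.0982],
    [0, 0, -0.0982],
    [0, 0, -0.0982],
    [0, 0, -0.0982],
    [0, 0, -0.0982],
    [0, 0, -0.0982],
    [0, 0, -0.0982],
    [0, 0, -0.0982],
    [0, 0, -0.0982],
    [0, 0, -0.0982],
    [0, 0, 0],
  ],
  offset=[
    [0, 0, 0],
    [0, 0, 0],
    [0, 0, 0],
    [0, 0, 0],
    [0, 0, 0],
    [0, 0, 0],
    [0, 0, 0],
    [0, 0, 0],
    [0, 0, 0],
    [0, 0, 0],
    [0, 0, 0],
    [0, 0, 0],
    [0, 0, 0],
    [0, 0, 0],
    [0, 0, 0],
    [0, 0, 0],
    [0, 0, 0],
  ],
  fingers=[1, 1, 1, 1, 1, 1, 1, 1, 1, 1, 1, 1, 1, 1, 1, 1, 1],
)

```text
clock: 20.93
position: [0.4332, -0.3342, 0.2674]
eef_rot: [-0.001, 0.093, 0.996, 0.001]
contact_force: [0.4, 0.3, 0.1]
opening: 0.0855
```

```bash
python3 -c "
from h import *
go([.6145,.0257,.27],2.951)"
```

```text
t 20.93 pos [ 0.4332 -0.3342  0.2674] yaw 2.956 zaxis [-0.0022  0.0022 -1.    ] q [ 1.06  0.25 -0.56  1.53  0.14  1.4   1.88] open 0.0855 F [0.4 0.3 0.1]
turn [ 0.0018 -0.0026  0.0048]
shift (after turn) [-0.1098  0.3877 -0.0026]
```

drive_tool(
  dr=[
    [0, 0, 0.0048],
    [0, 0, 0],
    [0, 0, 0],
    [0, 0, 0],
    [0, 0, 0],
    [0, 0, 0],
    [0, 0, 0],
    [0, 0, 0],
    [0, 0, 0],
    [0, 0, 0],
    [0, 0, 0],
    [0, 0, 0],
    [0, 0, 0],
    [0, 0, 0],
    [0, 0, 0],
    [0, 0, 0],
    [0, 0, 0],
    [0, 0, 0],
    [0, 0, 0],
    [0, 0, 0],
  ],
  offset=[
    [-0.0028, 0.01, 0],
    [-0.0057, 0.02, 0],
    [-0.0074, 0.026, 0],
    [-0.0074, 0.026, 0],
    [-0.0074, 0.026, 0],
    [-0.0074, 0.026, 0],
    [-0.0074, 0.026, 0],
    [-0.0074, 0.026, 0],
    [-0.0074, 0.026, 0],
    [-0.0074, 0.026, 0],
    [-0.0074, 0.026, 0],
    [-0.0074, 0.026, 0],
    [-0.0074, 0.026, 0],
    [-0.0074, 0.026, 0],
    [-0.0062, 0.022, 0],
    [-0.004, 0.014, 0],
    [-0.002, 0.007, 0],
    [-0.0008, 0.003, 0],
    [0, 0, 0],
    [0, 0, 0],
  ],
  fingers=[1, 1, 1, 1, 1, 1, 1, 1, 1, 1, 1, 1, 1, 1, 1, 1, 1, 1, 1, 1],
)

```text
clock: 22.6
position: [0.6171, 0.0237, 0.2691]
eef_rot: [-0.0, 0.099, 0.995, -0.0]
contact_force: [0.1, -0.0, 0.2]
opening: 0.085
```

```bash
python3 -c "
from h import *
import pickle
go([.6145,.0257,.034],2.951)
m=camera_model('wrist');pickle.dump(m,open('w9.pkl','wb'));cv2.imwrite('pics/w9.png',camera('wrist'))"
```

```text
t 22.6 pos [0.6171 0.0237 0.2691] yaw 2.944 zaxis [-5.e-04 -6.e-04 -1.e+00] q [ 0.41  0.45 -0.73  1.33  0.29  1.47  1.08] open 0.085 F [ 0.1 -0.   0.2]
turn [-0.0006 -0.0003 -0.0067]
shift (after turn) [0.003  0.0015 0.2351]
```

View pics/w9.png

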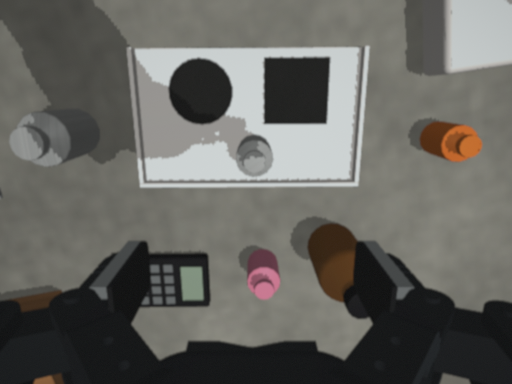

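The wrist view shows the weight knob at ≈(256,158), the round pad at (200,91) and the square pad at (297,90).

```bash
python3 - <<'E'
from h import *
import pickle
np.set_printoptions(precision=4,suppress=True)
im=cv2.imread('pics/w9.png');m=pickle.load(open('w9.pkl','rb'));mt=camera_model('top')
cv2.imwrite('pics/w9c.png',cv2.resize(im[30:200,120:380],None,fx=3,fy=3,interpolation=cv2.INTER_CUBIC))
k=(im[40:140,140:350].max(2)<60).astype(np.uint8)
n,l,st,ce=cv2.connectedComponentsWithStats(k)
for i in range(1,n):
    if st[i,4]>300: print(ce[i]+[140,40],st[i],plane(m,ce[i]+[140,40],.01))
for n,uv,z in[('bottle cap',(206,106),.13),('pink',(245,114),.06),('lookalike',(325,196),.09)]:print(n,plane(mt,uv,z))
E
```

```text
[200.0101  91.0466] [  30   19   61   65 3068] [ 0.54   -0.0192  0.01  ]
[295.6683  90.174 ] [ 125   18   64   65 3988] [0.5595 0.0827 0.01  ]
bottle cap [0.7465 0.093  0.13  ]
pink [0.7504 0.0086 0.06  ]
lookalike [ 0.5538 -0.1632  0.09  ]
```

View pics/w9c.png

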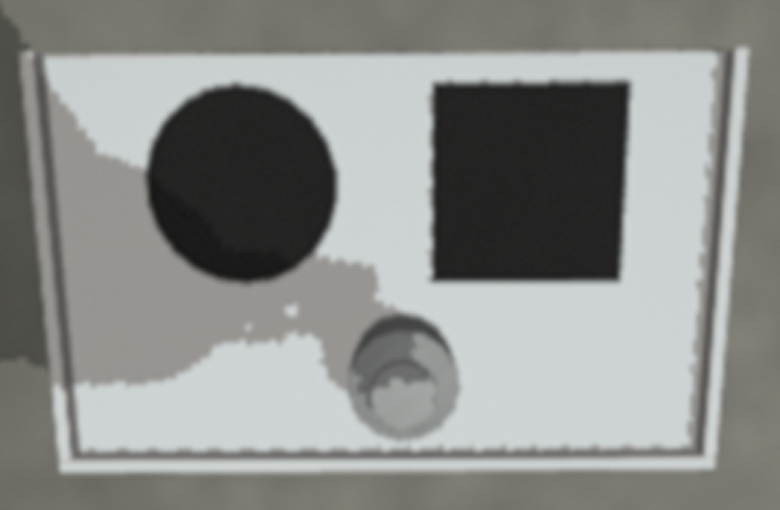

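```bash
python3 - <<'E'
from h import *
import pickle
np.set_printoptions(precision=4,suppress=True)
m=pickle.load(open('w9.pkl','rb'));mt=camera_model('top');ms=camera_model('scene')
uv=((403.5)/3-.5+120,(396.5)/3-.5+30)
tt=((301.5)/4.4-.5+170,(143.5)/4.4-.5+140); ss=((216.5)/4-.5+200,312.5/4-.5+120)
print(uv,plane(m,uv,.072),tri([(m,uv),(mt,tt),(ms,ss)]))
go([.614,.0255,.034],2.951)
E
```

```text
(254.0, 161.66666666666666) [0.6156 0.0253 0.072 ] (array([0.6139, 0.0258, 0.0724]), [np.float64(0.001733844860332748), np.float64(0.0015944802050260009), np.float64(0.0001849504602812007)])
t 22.65 pos [0.6172 0.0232 0.2692] yaw 2.944 zaxis [-0.0002 -0.0007 -1.    ] q [ 0.41  0.45 -0.72  1.33  0.29  1.47  1.08] open 0.0851 F [ 0.6 -0.3  0.6]
turn [-0.0008 -0.     -0.0073]
shift (after turn) [0.0035 0.0016 0.2352]
```

drive_tool(
  dr=[
    [0, 0, -0.007],
    [0, 0, 0],
    [0, 0, 0],
    [0, 0, 0],
    [0, 0, 0],
    [0, 0, 0],
    [0, 0, 0],
    [0, 0, 0],
    [0, 0, 0],
    [0, 0, 0],
    [0, 0, 0],
    [0, 0, 0],
    [0, 0, 0],
    [0, 0, 0],
    [0, 0, 0],
    [0, 0, 0],
    [0, 0, 0],
  ],
  offset=[
    [0.003, 0.0016, 0.008],
    [0, 0, 0.016],
    [0, 0, 0.022],
    [0, 0, 0.022],
    [0, 0, 0.022],
    [0, 0, 0.022],
    [0, 0, 0.022],
    [0, 0, 0.02],
    [0, 0, 0.02],
    [0, 0, 0.017],
    [0, 0, 0.014],
    [0, 0, 0.011],
    [0, 0, 0.008],
    [0, 0, 0.006],
    [0, 0, 0.003],
    [0, 0, 0.002],
    [0, 0, 0],
  ],
  fingers=[1, 1, 1, 1, 1, 1, 1, 1, 1, 1, 1, 1, 1, 1, 1, 1, 1],
)

```text
clock: 24.07
position: [0.6149, 0.0269, 0.0345]
eef_rot: [0.0, 0.094, 0.996, 0.0]
contact_force: [-0.3, -1.1, 0.1]
opening: 0.086
```

```bash
python3 - <<'E'
from h import *
go([.6145,.0255,.034],2.951)
cv2.imwrite('pics/s10.png',cv2.resize(camera('scene')[120:260,190:350],None,fx=3.5,fy=3.5))
cv2.imwrite('pics/w10.png',camera('wrist'))
E
```

```text
t 24.07 pos [0.6149 0.0269 0.0345] yaw 2.953 zaxis [ 4.e-04  2.e-04 -1.e+00] q [ 0.37  0.64 -0.65  1.61  0.43  1.04  0.98] open 0.086 F [-0.3 -1.1  0.1]
turn [0.0002 0.0004 0.0022]
shift (after turn) [ 0.0001 -0.0014  0.0005]
```

View pics/s10.png

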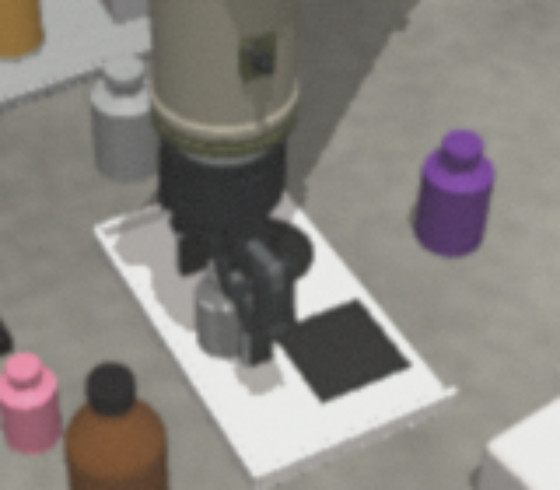

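View pics/w10.png

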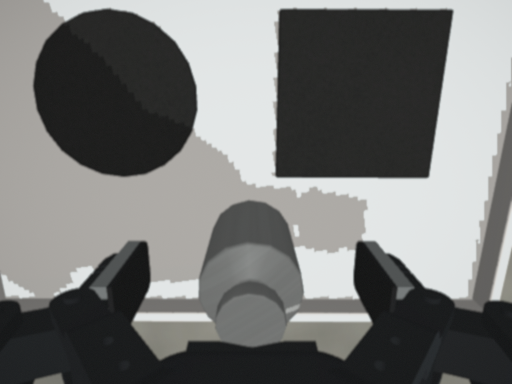

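The weight is centred between the jaws. Close slowly.

drive_tool(
  dr=[
    [0, 0, 0],
    [0, 0, 0],
    [0, 0, 0],
    [0, 0, 0],
    [0, 0, 0],
    [0, 0, 0],
    [0, 0, 0],
    [0, 0, 0],
    [0, 0, 0],
    [0, 0, 0],
    [0, 0, 0],
  ],
  offset=[
    [0, -0.001, 0],
    [0, 0, 0],
    [0, 0, 0],
    [0, 0, 0],
    [0, 0, 0],
    [0, 0, 0],
    [0, 0, 0],
    [0, 0, 0],
    [0, 0, 0],
    [0, 0, 0],
    [0, 0, 0],
  ],
  fingers=[0.5, 0.3, 0.1, 0, -0.1, -0.2, -0.3, -0.5, -1, -1, -1],
  newtons=45,
)

```text
clock: 25.08
position: [0.6148, 0.0265, 0.0349]
eef_rot: [0.0, 0.094, 0.996, 0.0]
contact_force: [-0.5, 2.6, 5.3]
opening: 0.037
```

drive_tool(
  dr=[
    [0, 0, 0],
    [0, 0, 0],
    [0, 0, 0],
    [0, 0, 0],
    [0, 0, 0],
    [0, 0, 0],
    [0, 0, 0],
    [0, 0, 0],
    [0, 0, 0],
    [0, 0, 0],
    [0, 0, 0],
    [0, 0, 0],
  ],
  offset=[
    [0, 0, -0.004],
    [0, 0, -0.008],
    [0, 0, -0.014],
    [0, 0, -0.02],
    [0, 0, -0.022],
    [0, 0, -0.022],
    [0, 0, -0.022],
    [0, 0, -0.02],
    [0, 0, -0.016],
    [0, 0, -0.01],
    [0, 0, -0.004],
    [0, 0, 0],
  ],
  fingers=[-1, -1, -1, -1, -1, -1, -1, -1, -1, -1, -1, -1],
)

```text
clock: 26.08
position: [0.6148, 0.0257, 0.1974]
eef_rot: [0.001, 0.094, 0.996, -0.0]
contact_force: [0.2, 0.4, -5.4]
opening: 0.037
```

```bash
python3 - <<'E'
from h import *
go([.4744,.3196,.197])
cv2.imwrite('pics/s11.png',cv2.resize(camera('scene')[60:280,180:400],None,fx=2.5,fy=2.5))
E
```

```text
t 26.08 pos [0.6148 0.0257 0.1974] yaw 2.953 zaxis [ 1.4e-03 -2.0e-04 -1.0e+00] q [ 0.42  0.48 -0.72  1.45  0.32  1.33  1.06] open 0.037 F [ 0.2  0.4 -5.4]
shift (after turn) [1.929e-01 2.623e-01 1.000e-04]
```

View pics/s11.png

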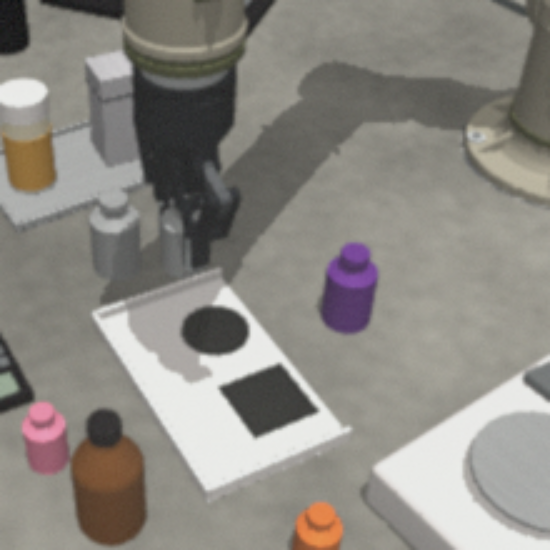

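The weight was picked up alone (−5.4 N ≈ 0.5 kg). I'll move most of the way and then look at the pan.

drive_tool(
  dr=[
    [0, 0, 0],
    [0, 0, 0],
    [0, 0, 0],
    [0, 0, 0],
    [0, 0, 0],
    [0, 0, 0],
    [0, 0, 0],
    [0, 0, 0],
    [0, 0, 0],
    [0, 0, 0],
    [0, 0, 0],
    [0, 0, 0],
    [0, 0, 0],
    [0, 0, 0],
    [0, 0, 0],
  ],
  offset=[
    [0.005, 0.0068, 0],
    [0.01, 0.0136, 0],
    [0.0145, 0.0197, 0],
    [0.0145, 0.0197, 0],
    [0.0145, 0.0197, 0],
    [0.0145, 0.0197, 0],
    [0.0145, 0.0197, 0],
    [0.0145, 0.0197, 0],
    [0.0145, 0.0197, 0],
    [0.012, 0.0163, 0],
    [0.008, 0.0109, 0],
    [0.005, 0.0068, 0],
    [0.003, 0.0041, 0],
    [0, 0, 0],
    [0, 0, 0],
  ],
  fingers=[-1, -1, -1, -1, -1, -1, -1, -1, -1, -1, -1, -1, -1, -1, -1],
)

```text
clock: 27.38
position: [0.5096, 0.245, 0.1959]
eef_rot: [-0.0, 0.094, 0.996, -0.0]
contact_force: [0.5, -0.4, -5.1]
opening: 0.0372
```

```bash
python3 - <<'E'
from h import *
import pickle
go([.4744,.3196,.197])
m=camera_model('wrist');pickle.dump(m,open('w12.pkl','wb'));im=camera('wrist');cv2.imwrite('pics/w12.png',im)
print(proj(m,[.4744,.3196,.078]))
E
```

```text
t 27.38 pos [0.5096 0.245  0.1959] yaw 2.953 zaxis [-4.e-04 -6.e-04 -1.e+00] q [ 0.13  0.4  -0.81  1.59  0.3   1.29  0.65] open 0.0372 F [ 0.5 -0.4 -5.1]
shift (after turn) [ 0.0486  0.0666 -0.0011]
[[347.8729957 118.6888141]]
```

View pics/w12.png

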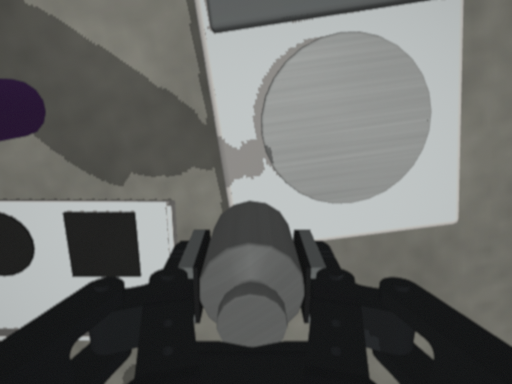

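The pan's rim spans columns 262–432 and rows 30–203, so its centre is ≈(347,117), against a prediction of (348,119).

```bash
python3 - <<'E'
from h import *
import pickle
np.set_printoptions(precision=4,suppress=True)
m=pickle.load(open('w12.pkl','rb'));mt=camera_model('top');ms=camera_model('scene')
s=cv2.imread('pics/s8.png');cv2.imwrite('pics/s8b.png',cv2.resize(s[205:300,350:450],None,fx=5,fy=5,interpolation=cv2.INTER_CUBIC))
tt=((210.5)/4-.5+50,226.5/4-.5+180)
print(plane(m,(347,116.7),.078),tri([(m,(347,116.7)),(mt,tt)]))
E
```

```text
[0.4729 0.3192 0.078 ] (array([0.4751, 0.3236, 0.0624]), [np.float64(0.0005219973633867075), np.float64(0.0005219973633866213)])
```

View pics/s8b.png

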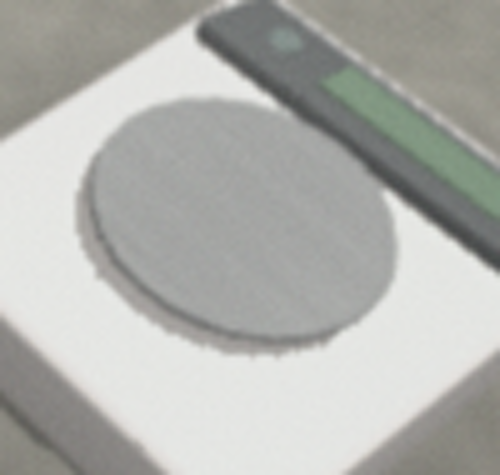

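```bash
python3 - <<'E'
from h import *
import pickle
np.set_printoptions(precision=4,suppress=True)
m=pickle.load(open('w12.pkl','rb'));mt=camera_model('top');ms=camera_model('scene')
tt=((210.5)/4-.5+50,226.5/4-.5+180)
print(tri([(mt,tt),(ms,(398.6,248.2))]),tri([(m,(347,116.7)),(mt,tt),(ms,(398.6,248.2))]))
go([.4737,.3194,.115])
E
```

```text
(array([0.4747, 0.32  , 0.0758]), [np.float64(0.00026817464439659504), np.float64(0.00026817464439649687)]) (array([0.474 , 0.3199, 0.0751]), [np.float64(0.0007667779007138734), np.float64(0.0007061883510293701), np.float64(0.00046160681842978964)])
t 27.43 pos [0.5099 0.2446 0.196 ] yaw 2.952 zaxis [-0.0002 -0.0007 -1.    ] q [ 0.13  0.4  -0.81  1.59  0.3   1.29  0.65] open 0.0371 F [ 0.4 -1.1 -5.6]
shift (after turn) [0.0497 0.0667 0.0809]
```

drive_tool(
  dr=[
    [0, 0, 0],
    [0, 0, 0],
    [0, 0, 0],
    [0, 0, 0],
    [0, 0, 0],
    [0, 0, 0],
    [0, 0, 0],
    [0, 0, 0],
    [0, 0, 0],
    [0, 0, 0],
    [0, 0, 0],
    [0, 0, 0],
    [0, 0, 0],
    [0, 0, 0],
    [0, 0, 0],
    [0, 0, 0],
    [0, 0, 0],
  ],
  offset=[
    [0.0045, 0.006, 0],
    [0.009, 0.012, 0],
    [0.012, 0.0162, 0],
    [0.012, 0.0162, 0],
    [0.0075, 0.01, 0],
    [0.0035, 0.0047, 0],
    [0.0012, 0.0016, 0],
    [0, 0, 0.006],
    [0, 0, 0.01],
    [0, 0, 0.013],
    [0, 0, 0.013],
    [0, 0, 0.012],
    [0, 0, 0.01],
    [0, 0, 0.007],
    [0, 0, 0.004],
    [0, 0, 0.003],
    [0, 0, 0],
  ],
  fingers=[-1, -1, -1, -1, -1, -1, -1, -1, -1, -1, -1, -1, -1, -1, -1, -1, -1],
)

```text
clock: 28.85
position: [0.4729, 0.3206, 0.1179]
eef_rot: [-0.0, 0.094, 0.996, -0.0]
contact_force: [-0.4, -0.2, -5.1]
opening: 0.0368
```

```bash
python3 - <<'E'
from h import *
go([.4738,.3196,.107],2.951)
cv2.imwrite('pics/s13.png',cv2.resize(camera('scene')[160:320,320:500],None,fx=3.5,fy=3.5))
E
```

```text
t 28.85 pos [0.4729 0.3206 0.1179] yaw 2.953 zaxis [-4.e-04 -0.e+00 -1.e+00] q [-0.04  0.49 -0.8   1.66  0.38  1.15  0.44] open 0.0368 F [-0.4 -0.2 -5.1]
turn [-0.0001 -0.0004  0.0024]
shift (after turn) [-0.0011 -0.0009  0.0109]
```

View pics/s13.png

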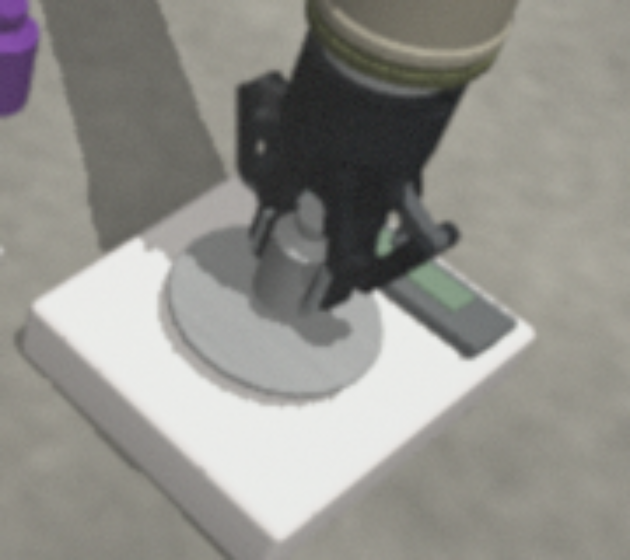

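drive_tool(
  dr=[
    [0, 0, 0],
    [0, 0, 0],
    [0, 0, 0],
    [0, 0, 0],
    [0, 0, 0],
    [0, 0, 0],
  ],
  offset=[
    [-0.001, -0.001, 0.002],
    [0, 0, 0.002],
    [0, 0, 0.002],
    [0, 0, 0.002],
    [0, 0, 0.0015],
    [0, 0, 0],
  ],
  fingers=[-1, -1, -1, -1, -1, -1],
)

```text
clock: 29.4
position: [0.4737, 0.3193, 0.1085]
eef_rot: [-0.0, 0.094, 0.996, -0.0]
contact_force: [-0.1, -0.2, -5.1]
opening: 0.0371
```

drive_tool(
  dr=[
    [0, 0, 0],
    [0, 0, 0],
  ],
  offset=[
    [0, 0, 0.001],
    [0, 0, 0],
  ],
  fingers=[-1, -1],
)

```text
clock: 29.57
position: [0.4738, 0.3195, 0.1077]
eef_rot: [-0.0, 0.094, 0.996, 0.0]
contact_force: [-0.4, 0.3, -4.8]
opening: 0.0367
```

drive_tool(
  dr=[
    [0, 0, 0],
    [0, 0, 0],
    [0, 0, 0],
  ],
  offset=[
    [0, 0, 0.001],
    [0, 0, 0.0005],
    [0, 0, 0],
  ],
  fingers=[-1, -1, -1],
)

```text
clock: 29.82
position: [0.4739, 0.3196, 0.1069]
eef_rot: [0.0, 0.094, 0.996, 0.0]
contact_force: [-2.1, -2.1, 1.6]
opening: 0.0369
```

Contact (−4.8 → +1.6 N). Open slowly and go straight up.

drive_tool(
  dr=[
    [0, 0, 0],
    [0, 0, 0],
    [0, 0, 0],
    [0, 0, 0],
    [0, 0, 0],
    [0, 0, 0],
    [0, 0, 0],
    [0, 0, 0],
    [0, 0, 0],
    [0, 0, 0],
  ],
  offset=[
    [0, 0, 0],
    [0, 0, 0],
    [0, 0, 0],
    [0, 0, 0],
    [0, 0, 0],
    [0, 0, 0],
    [0, 0, 0],
    [0, 0, 0],
    [0, 0, 0],
    [0, 0, 0],
  ],
  fingers=[-0.1, 0, 0.1, 0.3, 0.5, 0.7, 0.9, 1, 1, 1],
)

```text
clock: 30.65
position: [0.4738, 0.3195, 0.1063]
eef_rot: [0.0, 0.094, 0.996, 0.0]
contact_force: [0.6, 0.4, 0.0]
opening: 0.0851
```

drive_tool(
  dr=[
    [0, 0, 0],
    [0, 0, 0],
    [0, 0, 0],
    [0, 0, 0],
    [0, 0, 0],
    [0, 0, 0],
    [0, 0, 0],
    [0, 0, 0],
    [0, 0, 0],
    [0, 0, 0],
    [0, 0, 0],
  ],
  offset=[
    [0, 0, -0.004],
    [0, 0, -0.008],
    [0, 0, -0.014],
    [0, 0, -0.02],
    [0, 0, -0.024],
    [0, 0, -0.026],
    [0, 0, -0.026],
    [0, 0, -0.024],
    [0, 0, -0.018],
    [0, 0, -0.008],
    [0, 0, 0],
  ],
  fingers=[1, 1, 1, 1, 1, 1, 1, 1, 1, 1, 1],
)

```text
clock: 31.57
position: [0.4743, 0.3202, 0.2809]
eef_rot: [0.002, 0.094, 0.996, 0.001]
contact_force: [0.8, 0.5, 0.1]
opening: 0.0853
```

```bash
python3 - <<'E'
from h import *
import pickle
go([.4738,.3196,.27],1.38)
m=camera_model('wrist');pickle.dump(m,open('w14.pkl','wb'))
cv2.imwrite('pics/w14.png',camera('wrist'));cv2.imwrite('pics/t14.png',camera('top'))
E
```

```text
t 31.57 pos [0.4743 0.3202 0.2809] yaw 2.953 zaxis [ 0.0034  0.0021 -1.    ] q [-0.01  0.36 -0.85  1.44  0.27  1.46  0.53] open 0.0853 F [0.8 0.5 0.1]
turn [4.5000e-03 2.0000e-04 1.5734e+00]
shift (after turn) [-0.0007 -0.0004  0.0109]
```

View pics/w14.png

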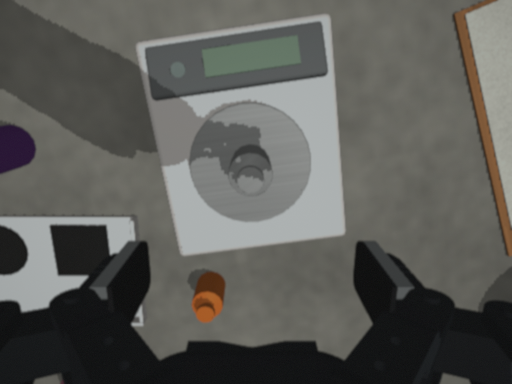

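View pics/t14.png

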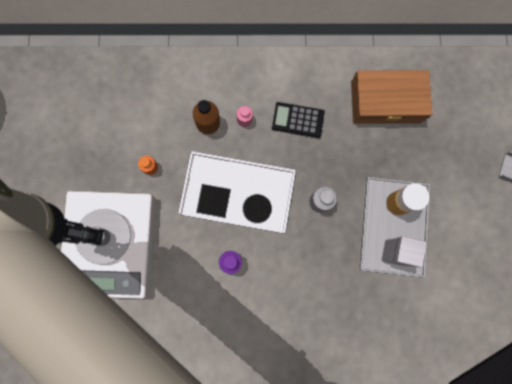

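The weight stands on the pan (knob at (250,180), pan centre ≈(250,161) in the wrist view). I'll check how well it is centred.

```bash
python3 - <<'E'
from h import *
import pickle
m=pickle.load(open('w14.pkl','rb'))
im=cv2.imread('pics/w14.png')
cv2.imwrite('pics/w14c.png',cv2.resize(im[90:235,170:330],None,fx=4,fy=4,interpolation=cv2.INTER_CUBIC))
print(plane(m,(250,161),.078),plane(m,(250,180),.144))
E
```

```text
[0.4733112  0.31848138 0.078     ] [0.475234  0.3182988 0.144    ]
```

View pics/w14c.png

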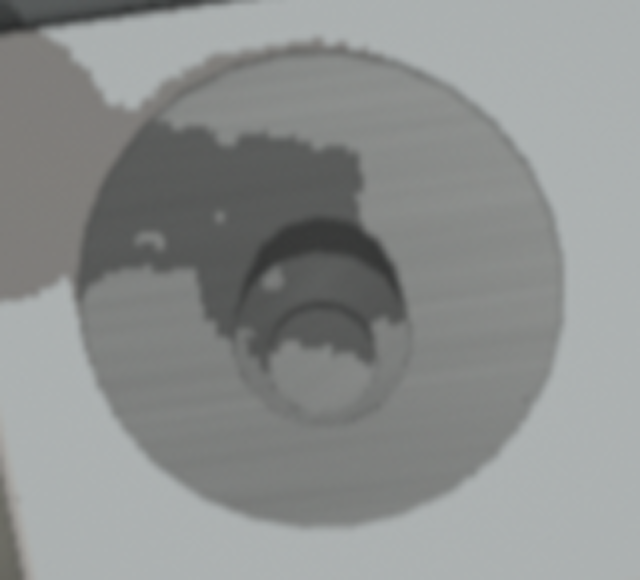

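The weight is within about 2 mm of the pan centre and upright. Next, turn back and fetch the jar.

drive_tool(
  dr=[
    [0, 0, 0.0983],
    [0, 0, 0.0983],
    [0, 0, 0.0983],
    [0, 0, 0.0983],
    [0, 0, 0.0983],
    [0, 0, 0.0983],
    [0, 0, 0.0983],
    [0, 0, 0.0983],
    [0, 0, 0.0983],
    [0, 0, 0.0983],
    [0, 0, 0.0983],
    [0, 0, 0.0983],
    [0, 0, 0.0983],
    [0, 0, 0.0983],
    [0, 0, 0.0983],
    [0, 0, 0.0983],
    [0, 0, 0],
  ],
  offset=[
    [0, 0, 0],
    [0, 0, 0],
    [0, 0, 0],
    [0, 0, 0],
    [0, 0, 0],
    [0, 0, 0],
    [0, 0, 0],
    [0, 0, 0],
    [0, 0, 0],
    [0, 0, 0],
    [0, 0, 0],
    [0, 0, 0],
    [0, 0, 0],
    [0, 0, 0],
    [0, 0, 0],
    [0, 0, 0],
    [0, 0, 0],
  ],
  fingers=[1, 1, 1, 1, 1, 1, 1, 1, 1, 1, 1, 1, 1, 1, 1, 1, 1],
)

```text
clock: 33.08
position: [0.4733, 0.3189, 0.2765]
eef_rot: [-0.0, 0.773, 0.635, -0.001]
contact_force: [0.0, -0.0, 0.7]
opening: 0.0852
```

```bash
python3 - <<'E'
from h import *
go([.549,-.3488,.25],1.38)
E
```

```text
t 33.08 pos [0.4733 0.3189 0.2765] yaw 1.376 zaxis [-0.0024 -0.0016 -1.    ] q [-0.18  0.31 -0.59  1.45  0.17  1.43 -0.98] open 0.0852 F [ 0.  -0.   0.7]
turn [-0.0021  0.002  -0.0042]
shift (after turn) [-0.6412  0.2009  0.0265]
```

drive_tool(
  dr=[
    [0, 0, -0.0042],
    [0, 0, 0],
    [0, 0, 0],
    [0, 0, 0],
    [0, 0, 0],
    [0, 0, 0],
    [0, 0, 0],
    [0, 0, 0],
    [0, 0, 0],
    [0, 0, 0],
    [0, 0, 0],
    [0, 0, 0],
    [0, 0, 0],
    [0, 0, 0],
    [0, 0, 0],
    [0, 0, 0],
    [0, 0, 0],
    [0, 0, 0],
    [0, 0, 0],
    [0, 0, 0],
  ],
  offset=[
    [-0.01, 0.0031, 0],
    [-0.02, 0.0063, 0],
    [-0.03, 0.0094, 0],
    [-0.03, 0.0094, 0],
    [-0.03, 0.0094, 0],
    [-0.03, 0.0094, 0],
    [-0.03, 0.0094, 0],
    [-0.03, 0.0094, 0],
    [-0.03, 0.0094, 0],
    [-0.03, 0.0094, 0],
    [-0.03, 0.0094, 0],
    [-0.03, 0.0094, 0],
    [-0.03, 0.0094, 0],
    [-0.03, 0.0094, 0],
    [-0.03, 0.0094, 0],
    [-0.03, 0.0094, 0],
    [-0.03, 0.0094, 0],
    [-0.03, 0.0094, 0],
    [-0.03, 0.0094, 0],
    [-0.03, 0.0094, 0],
  ],
  fingers=[1, 1, 1, 1, 1, 1, 1, 1, 1, 1, 1, 1, 1, 1, 1, 1, 1, 1, 1, 1],
)

```text
clock: 34.75
position: [0.5428, -0.2761, 0.2776]
eef_rot: [-0.0, 0.769, 0.64, -0.0]
contact_force: [0.3, -0.2, 0.7]
opening: 0.0856
```

drive_tool(
  dr=[
    [0, 0, 0],
    [0, 0, 0],
    [0, 0, 0],
    [0, 0, 0],
    [0, 0, 0],
    [0, 0, 0],
    [0, 0, 0],
    [0, 0, 0],
  ],
  offset=[
    [-0.028, 0.0088, 0],
    [-0.02, 0.0063, 0],
    [-0.013, 0.0041, 0],
    [-0.007, 0.0022, 0],
    [-0.003, 0.0009, 0],
    [0, 0, 0],
    [0, 0, 0],
    [0, 0, 0],
  ],
  fingers=[1, 1, 1, 1, 1, 1, 1, 1],
)

```text
clock: 35.42
position: [0.5529, -0.3462, 0.2785]
eef_rot: [-0.0, 0.769, 0.639, 0.0]
contact_force: [0.7, 0.1, 0.2]
opening: 0.0854
```

```bash
python3 - <<'E'
from h import *
go([.549,-.3488,.1065],1.38)
cv2.imwrite('pics/w15.png',camera('wrist'));cv2.imwrite('pics/t15.png',camera('top'))
E
```

```text
t 35.42 pos [ 0.5529 -0.3462  0.2785] yaw 1.387 zaxis [ 4.e-04  6.e-04 -1.e+00] q [ 0.63  0.44 -0.18  1.22  0.08  1.48  0.28] open 0.0854 F [0.7 0.1 0.2]
turn [ 0.0003 -0.0006  0.0071]
shift (after turn) [-0.0033 -0.0034  0.172 ]
```

View pics/w15.png

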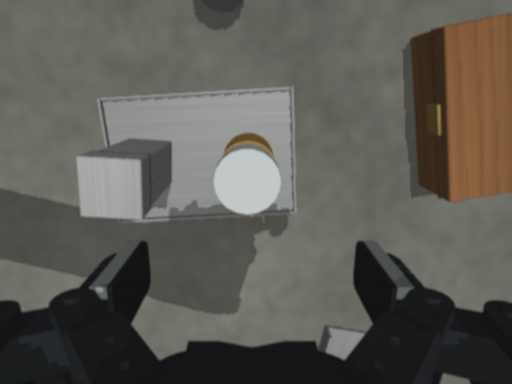

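The jar lid at (247,181) and the canister lid at (111,185) are where I left them. Descend on the jar.

drive_tool(
  dr=[
    [0, 0, 0.007],
    [0, 0, 0],
    [0, 0, 0],
    [0, 0, 0],
    [0, 0, 0],
    [0, 0, 0],
    [0, 0, 0],
    [0, 0, 0],
    [0, 0, 0],
    [0, 0, 0],
    [0, 0, 0],
    [0, 0, 0],
  ],
  offset=[
    [-0.0033, -0.0034, 0.008],
    [0, 0, 0.016],
    [0, 0, 0.022],
    [0, 0, 0.022],
    [0, 0, 0.022],
    [0, 0, 0.022],
    [0, 0, 0.02],
    [0, 0, 0.016],
    [0, 0, 0.012],
    [0, 0, 0.008],
    [0, 0, 0.004],
    [0, 0, 0],
  ],
  fingers=[1, 1, 1, 1, 1, 1, 1, 1, 1, 1, 1, 1],
)

```text
clock: 36.52
position: [0.5483, -0.3501, 0.1057]
eef_rot: [-0.0, 0.772, 0.636, -0.0]
contact_force: [-0.3, -0.2, -0.3]
opening: 0.0856
```

drive_tool(
  dr=[
    [0, 0, 0],
    [0, 0, 0],
    [0, 0, 0],
    [0, 0, 0],
    [0, 0, 0],
    [0, 0, 0],
    [0, 0, 0],
    [0, 0, 0],
    [0, 0, 0],
  ],
  offset=[
    [0, 0, 0],
    [0, 0, 0],
    [0, 0, 0],
    [0, 0, 0],
    [0, 0, 0],
    [0, 0, 0],
    [0, 0, 0],
    [0, 0, 0],
    [0, 0, 0],
  ],
  fingers=[0.6, 0.4, 0.2, 0, -0.2, -0.5, -1, -1, -1],
  newtons=30,
)

```text
clock: 37.27
position: [0.5492, -0.3507, 0.1077]
eef_rot: [0.001, 0.772, 0.636, 0.0]
contact_force: [-1.4, 1.1, 6.6]
opening: 0.0569
```

drive_tool(
  dr=[
    [0, 0, 0],
    [0, 0, 0],
    [0, 0, 0],
    [0, 0, 0],
    [0, 0, 0],
    [0, 0, 0],
    [0, 0, 0],
    [0, 0, 0],
    [0, 0, 0],
    [0, 0, 0],
    [0, 0, 0],
  ],
  offset=[
    [0, 0, -0.004],
    [0, 0, -0.008],
    [0, 0, -0.014],
    [0, 0, -0.02],
    [0, 0, -0.022],
    [0, 0, -0.022],
    [0, 0, -0.022],
    [0, 0, -0.018],
    [0, 0, -0.01],
    [0, 0, -0.004],
    [0, 0, 0],
  ],
  fingers=[-1, -1, -1, -1, -1, -1, -1, -1, -1, -1, -1],
)

```text
clock: 38.18
position: [0.5488, -0.3504, 0.2509]
eef_rot: [0.0, 0.772, 0.636, 0.0]
contact_force: [1.3, -0.5, -3.4]
opening: 0.0575
```

```bash
python3 - <<'E'
from h import *
go([.5395,-.0180,.1125],1.38)
E
```

```text
t 38.18 pos [ 0.5488 -0.3504  0.2509] yaw 1.378 zaxis [ 1.e-03 -4.e-04 -1.e+00] q [ 0.64  0.45 -0.18  1.28  0.08  1.42  0.27] open 0.0575 F [ 1.3 -0.5 -3.4]
turn [ 0.001   0.0002 -0.0024]
shift (after turn) [ 0.3246 -0.0722  0.1384]
```

drive_tool(
  dr=[
    [0, 0, -0.002],
    [0, 0, 0],
    [0, 0, 0],
    [0, 0, 0],
    [0, 0, 0],
    [0, 0, 0],
    [0, 0, 0],
    [0, 0, 0],
    [0, 0, 0],
    [0, 0, 0],
    [0, 0, 0],
    [0, 0, 0],
    [0, 0, 0],
    [0, 0, 0],
    [0, 0, 0],
    [0, 0, 0],
    [0, 0, 0],
    [0, 0, 0],
  ],
  offset=[
    [0.01, -0.0022, 0],
    [0.02, -0.0044, 0],
    [0.026, -0.0058, 0],
    [0.026, -0.0058, 0],
    [0.026, -0.0058, 0],
    [0.026, -0.0058, 0],
    [0.026, -0.0058, 0],
    [0.026, -0.0058, 0],
    [0.026, -0.0058, 0],
    [0.026, -0.0058, 0],
    [0.026, -0.0058, 0],
    [0.026, -0.0058, 0],
    [0.018, -0.004, 0],
    [0.01, -0.0022, 0],
    [0.0046, -0.001, 0],
    [0.002, -0.0004, 0],
    [0, 0, 0],
    [0, 0, 0],
  ],
  fingers=[-1, -1, -1, -1, -1, -1, -1, -1, -1, -1, -1, -1, -1, -1, -1, -1, -1, -1],
)

```text
clock: 39.68
position: [0.5394, -0.0195, 0.25]
eef_rot: [0.0, 0.772, 0.636, -0.0]
contact_force: [-0.4, 0.0, -2.7]
opening: 0.0571
```

```bash
python3 - <<'E'
from h import *
go([.539,-.0180,.1125],1.38)
E
```

```text
t 39.68 pos [ 0.5394 -0.0195  0.25  ] yaw 1.378 zaxis [-5.e-04 -5.e-04 -1.e+00] q [ 0.28  0.22 -0.36  1.59  0.08  1.35 -0.28] open 0.0571 F [-0.4  0.  -2.7]
turn [-0.0004  0.0006 -0.0024]
shift (after turn) [ 0.0014 -0.0007  0.1375]
```

drive_tool(
  dr=[
    [0, 0, 0],
    [0, 0, 0],
    [0, 0, 0],
    [0, 0, 0],
    [0, 0, 0],
    [0, 0, 0],
    [0, 0, 0],
    [0, 0, 0],
    [0, 0, 0],
    [0, 0, 0],
    [0, 0, 0],
    [0, 0, 0],
  ],
  offset=[
    [0.0014, 0, 0.008],
    [0, 0, 0.014],
    [0, 0, 0.018],
    [0, 0, 0.02],
    [0, 0, 0.018],
    [0, 0, 0.016],
    [0, 0, 0.012],
    [0, 0, 0.01],
    [0, 0, 0.007],
    [0, 0, 0.004],
    [0, 0, 0.002],
    [0, 0, 0],
  ],
  fingers=[-1, -1, -1, -1, -1, -1, -1, -1, -1, -1, -1, -1],
)

```text
clock: 40.68
position: [0.5399, -0.0165, 0.1214]
eef_rot: [0.0, 0.771, 0.636, 0.0]
contact_force: [0.0, 0.1, -1.6]
opening: 0.0574
```

```bash
python3 - <<'E'
from h import *
go([.539,-.0180,.1135],1.38)
cv2.imwrite('pics/s16.png',cv2.resize(camera('scene')[120:250,200:350],None,fx=4,fy=4,interpolation=cv2.INTER_CUBIC))
E
```

```text
t 40.68 pos [ 0.5399 -0.0165  0.1214] yaw 1.38 zaxis [ 3.e-04  0.e+00 -1.e+00] q [ 0.26  0.33 -0.35  1.76  0.13  1.08 -0.32] open 0.0574 F [ 0.   0.1 -1.6]
turn [ 0.0003 -0.0001 -0.0004]
shift (after turn) [-0.0016 -0.0006  0.0079]
```

View pics/s16.png

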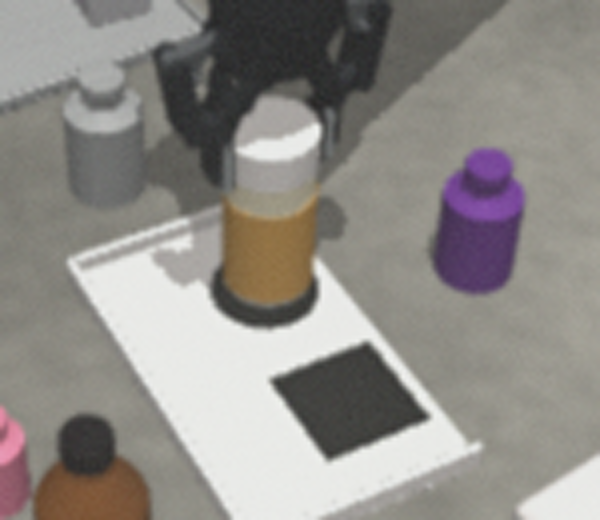

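The jar's foot hangs over the round pad, columns aligned (≈268 against 266). Lower gently.

drive_tool(
  dr=[
    [0, 0, 0],
    [0, 0, 0],
    [0, 0, 0],
    [0, 0, 0],
    [0, 0, 0],
    [0, 0, 0],
  ],
  offset=[
    [-0.001, 0, 0.002],
    [0, 0, 0.002],
    [0, 0, 0.002],
    [0, 0, 0.0015],
    [0, 0, 0.001],
    [0, 0, 0],
  ],
  fingers=[-1, -1, -1, -1, -1, -1],
)

```text
clock: 41.23
position: [0.5397, -0.0173, 0.1137]
eef_rot: [0.0, 0.771, 0.636, 0.0]
contact_force: [-3.1, -0.2, 6.2]
opening: 0.0573
```

drive_tool(
  dr=[
    [0, 0, 0],
    [0, 0, 0],
    [0, 0, 0],
    [0, 0, 0],
    [0, 0, 0],
    [0, 0, 0],
    [0, 0, 0],
  ],
  offset=[
    [0, 0, 0],
    [0, 0, 0],
    [0, 0, 0],
    [0, 0, 0],
    [0, 0, 0],
    [0, 0, 0],
    [0, 0, 0],
  ],
  fingers=[0.3, 0.5, 0.7, 0.9, 1, 1, 1],
)

```text
clock: 41.82
position: [0.5395, -0.0175, 0.1128]
eef_rot: [-0.0, 0.771, 0.636, 0.0]
contact_force: [-0.5, -0.0, 0.0]
opening: 0.0853
```

drive_tool(
  dr=[
    [0, 0, 0],
    [0, 0, 0],
    [0, 0, 0],
    [0, 0, 0],
    [0, 0, 0],
    [0, 0, 0],
    [0, 0, 0],
    [0, 0, 0],
    [0, 0, 0],
    [0, 0, 0],
  ],
  offset=[
    [0, 0, -0.006],
    [0, 0, -0.012],
    [0, 0, -0.018],
    [0, 0, -0.022],
    [0, 0, -0.026],
    [0, 0, -0.026],
    [0, 0, -0.024],
    [0, 0, -0.014],
    [0, 0, -0.006],
    [0, 0, 0],
  ],
  fingers=[1, 1, 1, 1, 1, 1, 1, 1, 1, 1],
)

```text
clock: 42.65
position: [0.5402, -0.0174, 0.2692]
eef_rot: [0.001, 0.771, 0.636, 0.001]
contact_force: [0.4, 0.6, -0.5]
opening: 0.0853
```

```bash
python3 - <<'E'
from h import *
go([.434,-.335,.27],1.38)
E
```

```text
t 42.65 pos [ 0.5402 -0.0174  0.2692] yaw 1.38 zaxis [ 3.8e-03 -1.0e-04 -1.0e+00] q [ 0.28  0.21 -0.36  1.56  0.08  1.38 -0.28] open 0.0853 F [ 0.4  0.6 -0.5]
turn [ 0.0037 -0.0006 -0.0003]
shift (after turn) [-0.332  -0.0441 -0.0008]
```

drive_tool(
  dr=[
    [0, 0, 0],
    [0, 0, 0],
    [0, 0, 0],
    [0, 0, 0],
    [0, 0, 0],
    [0, 0, 0],
    [0, 0, 0],
    [0, 0, 0],
    [0, 0, 0],
    [0, 0, 0],
    [0, 0, 0],
    [0, 0, 0],
    [0, 0, 0],
    [0, 0, 0],
    [0, 0, 0],
    [0, 0, 0],
    [0, 0, 0],
    [0, 0, 0],
  ],
  offset=[
    [-0.01, -0.0013, 0],
    [-0.02, -0.0027, 0],
    [-0.026, -0.0035, 0],
    [-0.026, -0.0035, 0],
    [-0.026, -0.0035, 0],
    [-0.026, -0.0035, 0],
    [-0.026, -0.0035, 0],
    [-0.026, -0.0035, 0],
    [-0.026, -0.0035, 0],
    [-0.026, -0.0035, 0],
    [-0.026, -0.0035, 0],
    [-0.026, -0.0035, 0],
    [-0.02, -0.0027, 0],
    [-0.012, -0.0016, 0],
    [-0.007, -0.0009, 0],
    [-0.003, -0.0004, 0],
    [0, 0, 0],
    [0, 0, 0],
  ],
  fingers=[1, 1, 1, 1, 1, 1, 1, 1, 1, 1, 1, 1, 1, 1, 1, 1, 1, 1],
)

```text
clock: 44.15
position: [0.4333, -0.3337, 0.2666]
eef_rot: [-0.0, 0.771, 0.637, 0.0]
contact_force: [0.4, 0.5, -0.3]
opening: 0.0853
```

```bash
python3 - <<'E'
from h import *
go([.434,-.335,.107],1.38)
cv2.imwrite('pics/t17.png',camera('top')[130:290,160:450])
E
```

```text
t 44.15 pos [ 0.4333 -0.3337  0.2666] yaw 1.381 zaxis [ 0.e+00  8.e-04 -1.e+00] q [ 0.69  0.21 -0.11  1.55  0.02  1.38  0.39] open 0.0853 F [ 0.4  0.5 -0.3]
turn [-0.0001 -0.0008  0.0015]
shift (after turn) [-0.0011  0.001   0.1596]
```

View pics/t17.png

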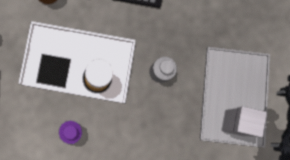

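The jar is on the round pad and the canister is still on the tray. Descend on the canister.

drive_tool(
  dr=[
    [0, 0, 0],
    [0, 0, 0],
    [0, 0, 0],
    [0, 0, 0],
    [0, 0, 0],
    [0, 0, 0],
    [0, 0, 0],
    [0, 0, 0],
    [0, 0, 0],
    [0, 0, 0],
    [0, 0, 0],
    [0, 0, 0],
  ],
  offset=[
    [-0.001, 0.001, 0.008],
    [0, 0, 0.015],
    [0, 0, 0.02],
    [0, 0, 0.022],
    [0, 0, 0.022],
    [0, 0, 0.02],
    [0, 0, 0.018],
    [0, 0, 0.014],
    [0, 0, 0.01],
    [0, 0, 0.007],
    [0, 0, 0.003],
    [0, 0, 0],
  ],
  fingers=[1, 1, 1, 1, 1, 1, 1, 1, 1, 1, 1, 1],
)

```text
clock: 45.2
position: [0.4335, -0.3358, 0.1074]
eef_rot: [-0.0, 0.771, 0.637, -0.0]
contact_force: [-0.4, -0.0, 0.6]
opening: 0.0856
```

drive_tool(
  dr=[
    [0, 0, 0],
    [0, 0, 0],
    [0, 0, 0],
    [0, 0, 0],
    [0, 0, 0],
    [0, 0, 0],
    [0, 0, 0],
    [0, 0, 0],
    [0, 0, 0],
  ],
  offset=[
    [0, 0, 0],
    [0, 0, 0],
    [0, 0, 0],
    [0, 0, 0],
    [0, 0, 0],
    [0, 0, 0],
    [0, 0, 0],
    [0, 0, 0],
    [0, 0, 0],
  ],
  fingers=[0.6, 0.4, 0.2, 0, -0.2, -0.5, -1, -1, -1],
)

```text
clock: 45.95
position: [0.4338, -0.3365, 0.1089]
eef_rot: [0.001, 0.771, 0.636, 0.0]
contact_force: [-1.6, 0.5, 6.3]
opening: 0.0543
```

drive_tool(
  dr=[
    [0, 0, 0],
    [0, 0, 0],
    [0, 0, 0],
    [0, 0, 0],
    [0, 0, 0],
    [0, 0, 0],
    [0, 0, 0],
    [0, 0, 0],
    [0, 0, 0],
    [0, 0, 0],
    [0, 0, 0],
    [0, 0, 0],
  ],
  offset=[
    [0, 0, -0.004],
    [0, 0, -0.008],
    [0, 0, -0.014],
    [0, 0, -0.02],
    [0, 0, -0.024],
    [0, 0, -0.024],
    [0, 0, -0.024],
    [0, 0, -0.022],
    [0, 0, -0.018],
    [0, 0, -0.01],
    [0, 0, -0.004],
    [0, 0, 0],
  ],
  fingers=[-1, -1, -1, -1, -1, -1, -1, -1, -1, -1, -1, -1],
)

```text
clock: 46.95
position: [0.4336, -0.3362, 0.2803]
eef_rot: [0.0, 0.771, 0.636, 0.0]
contact_force: [-0.4, 0.2, -4.0]
opening: 0.0544
```

```bash
python3 - <<'E'
from h import *
go([.559,.084,.28],1.38)
E
```

```text
t 46.95 pos [ 0.4336 -0.3362  0.2803] yaw 1.38 zaxis [ 8.e-04 -5.e-04 -1.e+00] q [ 0.7   0.21 -0.11  1.53  0.02  1.41  0.39] open 0.0544 F [-0.4  0.2 -4. ]
turn [ 0.0009  0.0003 -0.0003]
shift (after turn) [4.364e-01 4.350e-02 3.000e-04]
```

drive_tool(
  dr=[
    [0, 0, 0],
    [0, 0, 0],
    [0, 0, 0],
    [0, 0, 0],
    [0, 0, 0],
    [0, 0, 0],
    [0, 0, 0],
    [0, 0, 0],
    [0, 0, 0],
    [0, 0, 0],
    [0, 0, 0],
    [0, 0, 0],
    [0, 0, 0],
    [0, 0, 0],
    [0, 0, 0],
    [0, 0, 0],
    [0, 0, 0],
    [0, 0, 0],
    [0, 0, 0],
    [0, 0, 0],
  ],
  offset=[
    [0.01, 0.001, 0],
    [0.02, 0.002, 0],
    [0.026, 0.0026, 0],
    [0.026, 0.0026, 0],
    [0.026, 0.0026, 0],
    [0.026, 0.0026, 0],
    [0.026, 0.0026, 0],
    [0.026, 0.0026, 0],
    [0.026, 0.0026, 0],
    [0.026, 0.0026, 0],
    [0.026, 0.0026, 0],
    [0.026, 0.0026, 0],
    [0.026, 0.0026, 0],
    [0.026, 0.0026, 0],
    [0.026, 0.0026, 0],
    [0.026, 0.0026, 0],
    [0.02, 0.002, 0],
    [0.0124, 0.0012, 0],
    [0.007, 0.0007, 0],
    [0.003, 0.0003, 0],
  ],
  fingers=[-1, -1, -1, -1, -1, -1, -1, -1, -1, -1, -1, -1, -1, -1, -1, -1, -1, -1, -1, -1],
)

```text
clock: 48.62
position: [0.5587, 0.085, 0.2788]
eef_rot: [-0.001, 0.771, 0.637, -0.001]
contact_force: [0.4, -0.1, -3.2]
opening: 0.0542
```

drive_tool(
  dr=[
    [0, 0, 0],
    [0, 0, 0],
  ],
  offset=[
    [0, 0, 0],
    [0, 0, 0],
  ],
  fingers=[-1, -1],
)

```text
clock: 48.78
position: [0.5591, 0.0826, 0.2796]
eef_rot: [0.0, 0.772, 0.636, -0.0]
contact_force: [1.0, -0.6, -3.7]
opening: 0.0541
```

```bash
python3 - <<'E'
from h import *
go([.5587,.084,.1145],1.38)
E
```

```text
t 48.78 pos [0.5591 0.0826 0.2796] yaw 1.378 zaxis [-4.e-04 -7.e-04 -1.e+00] q [ 0.14  0.27 -0.43  1.47  0.11  1.42 -0.48] open 0.0541 F [ 1.  -0.6 -3.7]
turn [-0.0003  0.0008 -0.002 ]
shift (after turn) [ 0.0013 -0.0006  0.1651]
```

drive_tool(
  dr=[
    [0, 0, 0],
    [0, 0, 0],
    [0, 0, 0],
    [0, 0, 0],
    [0, 0, 0],
    [0, 0, 0],
    [0, 0, 0],
    [0, 0, 0],
    [0, 0, 0],
    [0, 0, 0],
    [0, 0, 0],
    [0, 0, 0],
    [0, 0, 0],
    [0, 0, 0],
  ],
  offset=[
    [0, -0.0005, 0.008],
    [0, 0, 0.014],
    [0, 0, 0.018],
    [0, 0, 0.02],
    [0, 0, 0.02],
    [0, 0, 0.018],
    [0, 0, 0.016],
    [0, 0, 0.014],
    [0, 0, 0.012],
    [0, 0, 0.008],
    [0, 0, 0.005],
    [0, 0, 0.003],
    [0, 0, 0.001],
    [0, 0, 0],
  ],
  fingers=[-1, -1, -1, -1, -1, -1, -1, -1, -1, -1, -1, -1, -1, -1],
)

```text
clock: 49.95
position: [0.5589, 0.0842, 0.1232]
eef_rot: [0.0, 0.771, 0.636, 0.0]
contact_force: [-0.2, 0.0, -2.9]
opening: 0.0541
```

```bash
python3 - <<'E'
from h import *
go([.5587,.0835,.1145],1.38)
cv2.imwrite('pics/s18.png',cv2.resize(camera('scene')[120:250,200:350],None,fx=4,fy=4,interpolation=cv2.INTER_CUBIC))
E
```

```text
t 49.95 pos [0.5589 0.0842 0.1232] yaw 1.38 zaxis [ 7.e-04  2.e-04 -1.e+00] q [ 0.13  0.38 -0.42  1.69  0.17  1.1  -0.53] open 0.0541 F [-0.2  0.  -2.9]
turn [ 0.0007 -0.0003 -0.0004]
shift (after turn) [-0.0007 -0.0001  0.0087]
```

View pics/s18.png

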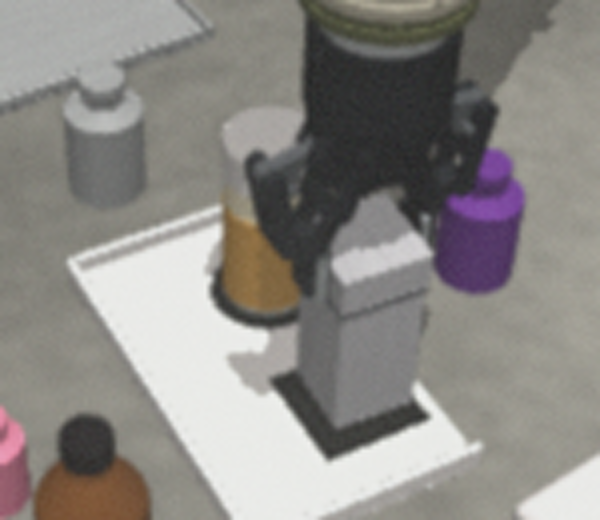

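The canister hangs squarely over its pad, and the jar stands free. Lower.

drive_tool(
  dr=[
    [0, 0, 0],
    [0, 0, 0],
    [0, 0, 0],
    [0, 0, 0],
    [0, 0, 0],
    [0, 0, 0],
    [0, 0, 0],
  ],
  offset=[
    [-0.0007, 0, 0.002],
    [0, 0, 0.002],
    [0, 0, 0.002],
    [0, 0, 0.0015],
    [0, 0, 0.001],
    [0, 0, 0.0005],
    [0, 0, 0],
  ],
  fingers=[-1, -1, -1, -1, -1, -1, -1],
)

```text
clock: 50.58
position: [0.5586, 0.0835, 0.115]
eef_rot: [0.0, 0.771, 0.636, 0.0]
contact_force: [-4.6, -1.0, 6.7]
opening: 0.0548
```

Contact. Release and go up.

drive_tool(
  dr=[
    [0, 0, 0],
    [0, 0, 0],
    [0, 0, 0],
    [0, 0, 0],
    [0, 0, 0],
    [0, 0, 0],
    [0, 0, 0],
  ],
  offset=[
    [0, 0, 0],
    [0, 0, 0],
    [0, 0, 0],
    [0, 0, 0],
    [0, 0, 0],
    [0, 0, 0],
    [0, 0, 0],
  ],
  fingers=[0.3, 0.5, 0.7, 0.9, 1, 1, 1],
)

```text
clock: 51.17
position: [0.5586, 0.0835, 0.1138]
eef_rot: [-0.0, 0.771, 0.636, 0.0]
contact_force: [0.1, 0.6, -0.4]
opening: 0.0855
```

drive_tool(
  dr=[
    [0, 0, 0],
    [0, 0, 0],
    [0, 0, 0],
    [0, 0, 0],
    [0, 0, 0],
    [0, 0, 0],
    [0, 0, 0],
    [0, 0, 0],
    [0, 0, 0],
    [0, 0, 0],
    [0, 0, 0],
    [0, 0, 0],
    [0, 0, 0],
    [0, 0, 0],
    [0, 0, 0],
    [0, 0, 0],
    [0, 0, 0],
    [0, 0, 0],
    [0, 0, 0],
    [0, 0, 0],
  ],
  offset=[
    [0, 0, -0.006],
    [0, 0, -0.012],
    [0, 0, -0.018],
    [0, 0, -0.022],
    [0, 0, -0.026],
    [0, 0, -0.026],
    [0, 0, -0.026],
    [0, 0, -0.026],
    [0, 0, -0.016],
    [0, 0, -0.008],
    [-0.01, 0, 0],
    [-0.02, 0, 0],
    [-0.026, 0, 0],
    [-0.026, 0, 0],
    [-0.026, 0, 0],
    [-0.02, 0, 0],
    [-0.012, 0, 0],
    [-0.006, 0, 0],
    [0, 0, 0],
    [0, 0, 0],
  ],
  fingers=[1, 1, 1, 1, 1, 1, 1, 1, 1, 1, 1, 1, 1, 1, 1, 1, 1, 1, 1, 1],
)

```text
clock: 52.83
position: [0.5308, -0.059, 0.2995]
eef_rot: [-0.0, 0.771, 0.637, 0.0]
contact_force: [0.3, 0.4, -1.0]
opening: 0.0856
```

```bash
python3 - <<'E'
from h import *
import pickle
go([.5,-.06,.3])
m=camera_model('wrist');pickle.dump(m,open('w19.pkl','wb'));im=camera('wrist');cv2.imwrite('pics/w19.png',im)
cv2.imwrite('pics/w19c.png',im)
cv2.imwrite('pics/t19.png',camera('top'));s=camera('scene');cv2.imwrite('pics/s19.png',s)
cv2.imwrite('pics/s19c.png',cv2.resize(s[110:300,190:480],None,fx=2.7,fy=2.7,interpolation=cv2.INTER_CUBIC))
E
```

```text
t 52.83 pos [ 0.5308 -0.059   0.2995] yaw 1.38 zaxis [-4.e-04  7.e-04 -1.e+00] q [ 0.34  0.19 -0.34  1.52  0.06  1.45 -0.19] open 0.0856 F [ 0.3  0.4 -1. ]
shift (after turn) [-0.0068 -0.03   -0.0005]
```

View pics/w19.png

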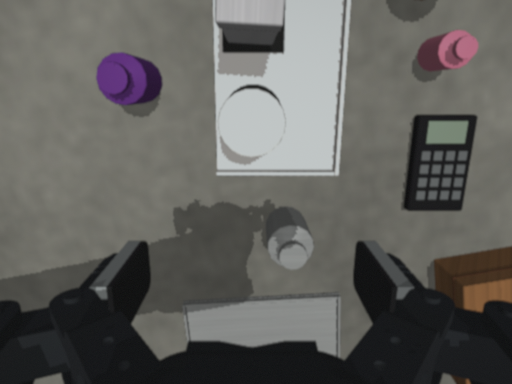

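View pics/s19c.png

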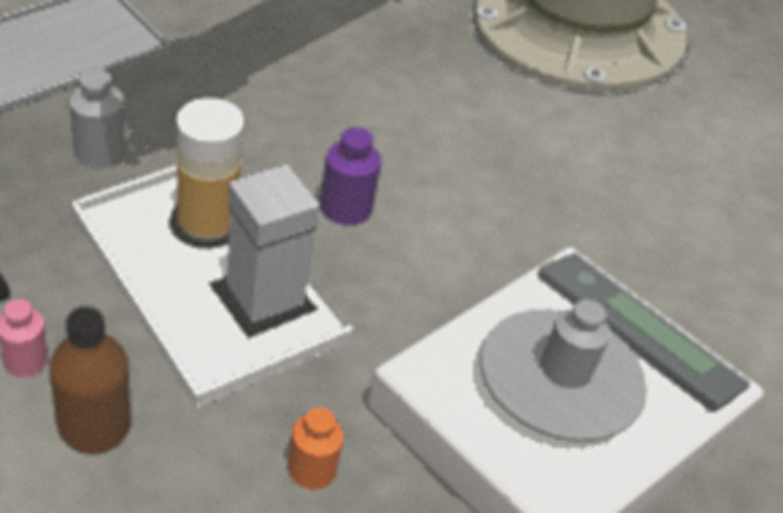

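View pics/t19.png

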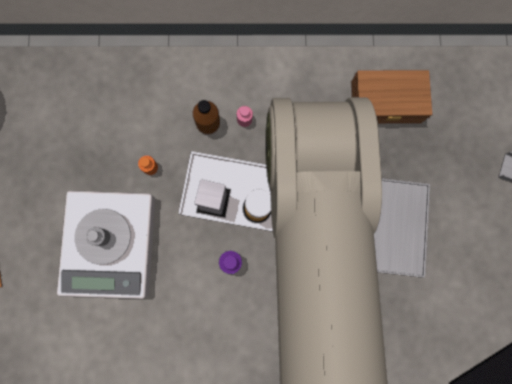

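Everything stands upright. A numeric check against the pads and pan:

```bash
python3 - <<'E'
from h import *
import pickle
np.set_printoptions(precision=4,suppress=True)
ms=camera_model('scene');mt=camera_model('top');m=pickle.load(open('w19.pkl','rb'))
f=lambda x,y:((x+.5)/2.7-.5+190,(y+.5)/2.7-.5+110)
print('can  scene',plane(ms,f(275,196),.132),'top',plane(mt,(210.5,196),.132),'pad .5585 .0842')
print('jar  scene',plane(ms,f(210,122),.132),'wrist',plane(m,(251.5,121),.132),'pad .5390 -.0178')
print('weight scene',plane(ms,f(590,314),.144),'top',plane(mt,(95.5,235.5),.144),'pan .474 .3197')
E
```

```text
can  scene [0.5573 0.0856 0.132 ] top [0.5511 0.0836 0.132 ] pad .5585 .0842
jar  scene [ 0.5393 -0.0169  0.132 ] wrist [ 0.5398 -0.017   0.132 ] pad .5390 -.0178
weight scene [0.4739 0.3197 0.144 ] top [0.4722 0.3138 0.144 ] pan .474 .3197
```

```bash
python3 - <<'E'
import cv2
t=cv2.imread('pics/t19.png')
a=cv2.resize(t[150:240,175:295],None,fx=5,fy=5,interpolation=cv2.INTER_CUBIC);b=cv2.resize(t[200:275,65:140],None,fx=5,fy=5,interpolation=cv2.INTER_CUBIC)
b=cv2.copyMakeBorder(b,0,75,0,0,cv2.BORDER_CONSTANT)[:450,:190+185]
cv2.imwrite('pics/t19c.png',a);cv2.imwrite('pics/t19b.png',b)
E
```

```text
(no output)
```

View pics/t19c.png

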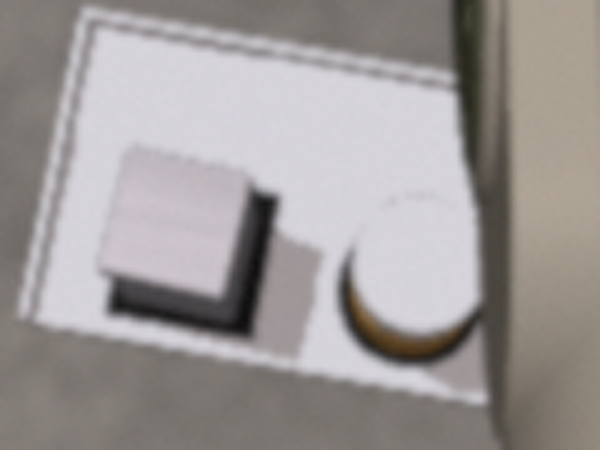

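View pics/t19b.png

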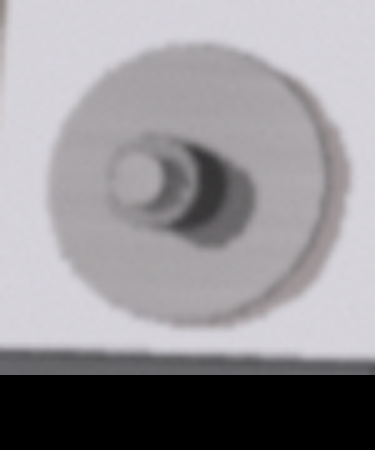

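The crops put the canister lid centre at (210.1,194.3) and the knob at (93.1,235.7), which pulls both top-view estimates to within a few mm of their targets. The gripper is clear, so I'm handing in.

```bash
python3 - <<'E'
from h import *
mt=camera_model('top');print(plane(mt,(210.1,194.3),.132),plane(mt,(93.1,235.7),.144))
from plant import finish_job
print(finish_job())
E
```

```text
[0.55471193 0.08445787 0.132     ] [0.47185627 0.31856191 0.144     ]
the job is handed in; nothing more can be done
None
```

I moved the jar and canister onto the side tray and set the check weight (the smaller grey one, inside the station) down gently on the balance pan. Then I put the jar back on the round pad and the canister back on the square pad. I handed the job in at about 53 s of the 144 s allowed; no verdict is reported.

**Last checks**
- **Position:** the jar was about 1 mm from its pad's centre, the canister 2–4 mm and the weight 0–3 mm from the pan's centre. The limits are 12, 12 and 15 mm.
- **State at hand-in:** all three stood upright and released, the gripper was open and clear above the station, and neither the calculator nor the bottle had been disturbed.

**Disagreements**
- **Camera views:** they differed by 2–4 mm in x. My first rough pixel readings in the last top view were off by up to 7 mm, and re-reading them in enlarged crops brought them to the figures above.
- **Pan height:** triangulation gave 75–76 mm against the stated 78 mm. The weight touched down within 1 mm of the height expected for 78 mm.

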